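Load the reagent cartridges into the analyser bay and lock the cover

ROBOT

A 7-joint arm with a two-finger parallel gripper is mounted at the origin on a cart in front of the work surface, level with it; the furniture and walls round the work are solid. World frame = base frame: x ahead of the robot, y to its left, z up, the work surface at z = 0. Lengths are in m, angles in rad, forces in N, time in s.
With the tool pointing down it reaches from about 0.425 to 0.925 m from the base axis. Payload 6.8 kg.
Tool frame: the origin (TCP) lies at the very end of the fingers, on their centre line; the grasp point (between the pads) lies 19 mm behind it; z points along the fingers, y is the line along which they close (so a half turn about z gives the same grasp; the last joint's range is limited). The gripper opens to 85 mm and grips with 20 to 120 N. Pads are 22 mm wide; open, the fingers measure 114 mm over their backs; the gripper's body (76 mm by 85 mm) begins 54 mm behind the grasp point. The pads swing forward as they close: fully open they stand 13 mm farther back than shut.
Start: joints at [1.147, 0.477, 0.022, 1.555, -0.011, 1.109, -0.083], TCP at [0.21, -0.642, 0.231] pointing down, gripper open.
Joint ranges: [-2.96, 2.96], [-0.34, 2.1], [-1.41, 1.46], [0.24, 2.44], [-1.37, 4.51], [0.17, 1.92], [-2.96, 2.96]. Speed limits (rad/s): [2.39, 2.39, 3.14, 3.14, 3.14, 3.14, 3.14].

INTERFACE

Orientations are given as a unit quaternion [w, x, y, z].
In Python, from station import bot gives the robot as it stands.
- The arm moves only by the tool apply_moves, never from a script. Its argument "deltas" is a list of rows, each a list of 3 entries, a list of its own where there are three numbers: the closure, from 0 (fully open) to 1 (shut), then the shift along the tool's x, y, z in units of 0.2 m (1.0 is 0.2 m), then the turn about the tool's z in units of 2 pi rad (1.0 is 2 pi rad). A call has 1 to 12 rows; each row is the pose to reach, as a shift and turn from the pose commanded when the call began, along the tool's axes at that moment, turning the shorter way round; what a row does not reach only later rows make up. A row lasts 1/10 s, in which the tool goes at most 50 mm and 8.59 degrees, less where a joint would pass 70% of its speed; a pose out of reach is approached as far as the arm can. A call with a number of a shift or a turn outside -1 to 1 is refused whole. A call with a gripper value outside its range is refused whole. The fingers move at their own pace and stop on an object; "squeeze" is the grip in N (left out, the last holds). Time passes only in rows, so rows that repeat a pose let the fingers close. It gives the time, the measured TCP pose, the force, the opening and the grip force at its end, in the units of the state.
- bot.get_obs(): the state, without advancing time (a new reading comes with each control period).
- bot.read_camera(name): name is "scene" or "top" or "wrist"; returns a dict with "color" (480x640x3 uint8, red, green, blue), "intrinsics" (3x3 intrinsics, pixels), "k1" (the pictures are not rectified: a ray, as slopes to the right and down, at radius r is drawn at 1 + k1 r^2 times it, then the intrinsics apply), "pose" (4x4, takes a point from camera to world coordinates); the wrist camera has in their place "hand_eye" (4x4, takes a point from camera to tool coordinates, whose origin is the TCP and whose axes are the flange's). Camera axes: x right, y down, z forward; pixel columns grow to the right and rows downward; lengths in m; the calibration is good to about 2 mm. A picture is of the moment at which its call begins: read the wrist's pose just before it. There is no depth.
- bot.hand_in(): hands the job in; it is judged then, once.
Trained networks look in a picture, given as the dict that the camera call returned (one of the last four; its "shot" number tells which), for a name from the list of things; names that differ only in an ending like _2 or _b are one class to them, and where a whole thing is asked for, a point or a joint stands for the part that bears it (a point fixed in the world has none). Each returns a list of dicts, best first, with "confidence" (0 to 1); they miss things now and then, are a little off and sometimes report something else, mostly with a low value. They report only what shows in the picture. A call takes as long as a camera call.
- bot.look_for(picture, target): "point" ([x, y, z] in m, in world coordinates, good to about 4 mm: the middle of the surface that is visible of it).
The state is a dict: "t": time; "q": joint angles; "joint_vel": joint speeds; "joint_torque": joint torques, N m; "eef_pos": TCP position; "tool_rot": TCP orientation; "contact_force": force on the tool from outside, world axes, zero at the start; "torque": the same for the moment, N m; "gripper_width": opening from 0.0 (shut) to 1.0 (fully open); "grasp_force": force on a finger pad.
Only numpy, scipy, OpenCV 4.12 (cv2) and the standard library are available. Lean on these libraries where they do the work, as an engineer would, in place of code of your own. Each camera call takes 0.05 s, during which the arm holds its last target. There are 200 camera calls.

TASK

Load every reagent cartridge lying on the desk into a lane of the analyser's loading bay, one to a lane, any lane: set it upright in the lane's mouth, rounded nose first, and slide it fully home until the spring catch clicks back behind it. When all are in, close the bay's cover completely and then turn the lock bar on it clockwise to its stop; leave the timer and the label roll alone.

Things in the scene. Friction and masses are not known exactly. Their poses are not given: they have to be found in the camera images.
- cart_a (a point): reagent cartridge: white block 80 long (x) x 42 wide (y) x 28 mm tall with a 10 mm radius rounded nose at its +x end and a square rear end; a grey upright grip fin 44 long (x) x 14 thick (y) rises 36 mm from its top, so it is 64 mm tall in all; 160 g. This point is its centre, 32 mm above its underside, x towards the nose, z up. It may be absent
- cart_a_fin (a point): the middle of that cartridge's grip fin for pinching across its 14 mm thickness: 12 mm behind the centre (towards the square rear), 50 mm above the underside, fin top at 64 mm; same axes
- cart_b (a point): reagent cartridge: white block 80 long (x) x 42 wide (y) x 28 mm tall with a 10 mm radius rounded nose at its +x end and a square rear end; a grey upright grip fin 44 long (x) x 14 thick (y) rises 36 mm from its top, so it is 64 mm tall in all; 160 g. This point is its centre, 32 mm above its underside, x towards the nose, z up. It may be absent
- cart_b_fin (a point): the middle of that cartridge's grip fin for pinching across its 14 mm thickness: 12 mm behind the centre (towards the square rear), 50 mm above the underside, fin top at 64 mm; same axes
- cart_c (a point): reagent cartridge: white block 80 long (x) x 42 wide (y) x 28 mm tall with a 10 mm radius rounded nose at its +x end and a square rear end; a grey upright grip fin 44 long (x) x 14 thick (y) rises 36 mm from its top, so it is 64 mm tall in all; 160 g. This point is its centre, 32 mm above its underside, x towards the nose, z up. It may be absent
- cart_c_fin (a point): the middle of that cartridge's grip fin for pinching across its 14 mm thickness: 12 mm behind the centre (towards the square rear), 50 mm above the underside, fin top at 64 mm; same axes
- cart_d (a point): reagent cartridge: white block 80 long (x) x 42 wide (y) x 28 mm tall with a 10 mm radius rounded nose at its +x end and a square rear end; a grey upright grip fin 44 long (x) x 14 thick (y) rises 36 mm from its top, so it is 64 mm tall in all; 160 g. This point is its centre, 32 mm above its underside, x towards the nose, z up. It may be absent
- cart_d_fin (a point): the middle of that cartridge's grip fin for pinching across its 14 mm thickness: 12 mm behind the centre (towards the square rear), 50 mm above the underside, fin top at 64 mm; same axes
- lane_0 (a point): lane 0 of the bay (0 to 3, 64 mm apart towards +y): where a fully home cartridge's centre lies, 32 mm over the lane floor; x into the lane, z up. Deck (lane floor) 12 mm above the desk. Nose touches the stop wall at x = +40 mm (wall top 78 mm above desk). Home part, x > -26 mm, is 48 mm wide with metal lips over its sides (slot 32 mm, lip top 47 mm above desk), so a cartridge can only be slid in
- catch_0 (a joint): spring catch of lane 0: steel leaf 30 mm long in the +y wall, hinged at the lane point's x = -71 mm, free end jutting 10 mm into the lane at x = -44 mm. 0 at rest; the cartridge pushes it aside to about 0.2 to 0.4 rad (a few newtons of push); springs back below 0.09 behind the square rear when the cartridge is within about 3 mm of home
- lane_1 (a point): lane 1 of the bay (0 to 3, 64 mm apart towards +y): where a fully home cartridge's centre lies, 32 mm over the lane floor; x into the lane, z up. Each lane's mouth, x = -166 to -87 mm, is open above and 56 mm wide, between 8 mm rails 26 mm tall; rounded ends lead into the 48 mm lane. Set a cartridge down with its centre at x = -118 mm, then slide it
- catch_1 (a joint): spring catch of lane 1: steel leaf 30 mm long in the +y wall, hinged at the lane point's x = -71 mm, free end jutting 10 mm into the lane at x = -44 mm. 0 at rest; the cartridge pushes it aside to about 0.2 to 0.4 rad (a few newtons of push); springs back below 0.09 behind the square rear when the cartridge is within about 3 mm of home
- lane_2 (a point): lane 2 of the bay (0 to 3, 64 mm apart towards +y): where a fully home cartridge's centre lies, 32 mm over the lane floor; x into the lane, z up. Same shape as lanes 0 and 1. Deck and rails are slippery plastic (friction about 0.2)
- catch_2 (a joint): spring catch of lane 2: steel leaf 30 mm long in the +y wall, hinged at the lane point's x = -71 mm, free end jutting 10 mm into the lane at x = -44 mm. 0 at rest; the cartridge pushes it aside to about 0.2 to 0.4 rad (a few newtons of push); springs back below 0.09 behind the square rear when the cartridge is within about 3 mm of home
- lane_3 (a point): lane 3 of the bay (0 to 3, 64 mm apart towards +y): where a fully home cartridge's centre lies, 32 mm over the lane floor; x into the lane, z up. Same shape as lane 0 and 1
- catch_3 (a joint): spring catch of lane 3: steel leaf 30 mm long in the +y wall, hinged at the lane point's x = -71 mm, free end jutting 10 mm into the lane at x = -44 mm. 0 at rest; the cartridge pushes it aside to about 0.2 to 0.4 rad (a few newtons of push); springs back below 0.09 behind the square rear when the cartridge is within about 3 mm of home
- cover (a joint): hinged cover of the bay, 279 mm wide (y) and 118 mm from hinge to front edge, 0 = shut (lying flat over the lanes, its top 90 mm above the desk), 1.57 = upright, starts open at 1.6 to 1.8, limit 1.9; the hinge is stiff (0.2 N m) and the cover stays wherever it is left
- cover_tab (a point): centre of the tab (70 mm wide along y, 24 mm deep, 8 mm thick) on the cover's free edge, 128 mm from the hinge; with the cover open the tab is the topmost part, standing on edge, its free edge 12 mm beyond this point
- lock_bar (a point): middle of the lock's grip bar on the cover's outer face, 55 mm from the hinge: bar 52 long (its x) x 14 thick (its y), 30 mm tall on a 6 mm disc, its top 15 mm beyond this point (126 mm above the desk when the cover is shut)
- lock (a joint): turn of that lock bar about its middle, clockwise seen from above with the cover shut: 0 = open (bar 0.6 rad anticlockwise of the lanes' direction), 1.2 = locked, against its end stop (bar 0.6 rad clockwise of it); friction 0.06 N m, it stays where it is left; starts at 0 to 0.15
- cover_hinge (a point): middle of the cover's hinge line, on top of the bay's rear wall 84 mm above the desk; the line runs along this point's y, x points away from the lanes' mouths (parallel to the lanes' x), z up
- timer_1: bystander: white kitchen timer 66x66x17 mm, origin under its centre
- roll_1: bystander: yellow label roll 67 mm across, 25 mm tall, origin under its centre

How it is judged:
By the outcome, as a careful person would: the job done as asked, in the order asked, and still so for the second after the job is handed in, with the robot touching nothing.
Of cartridge_a, cartridge_b, cartridge_c, cartridge_d only 3 to 4 are there at a start; the rules pass over those that are not, and their reading is None.
At some moment in a run one of cartridge_a, cartridge_b, cartridge_c, cartridge_d may be knocked a few centimetres aside while the robot is not near it.
Once in a run the grip may slacken for a moment while it holds something.
It also fails if it takes over 208 s, if anything falls off the work surface, if the arm or the gripper's body presses on something with over 40 N, if the wrist force passes 120 N, or if a joint passes its speed limit or range.

## Working session

There is one attempt and no reset: what is moved stays moved. The work goes in short steps, Python scripts to look and compute and a tool call to move; the robot and the scene stay as the last step left them, time stands still between calls to the robot, and variables do not carry over. Pictures are saved under pics/ and viewed, at most 14 in all, crops included, and the job is handed in when it is done.

Besides the shell and the picture viewer there is one more tool, called after "Emit:" by a JSON object that holds its "fn" and its "kwargs", one argument or row to a line. apply_moves: Moves the arm, as the interface text tells. Its arguments: {"type":"object","properties":{"deltas":{"type":"array","items":{"type":"array"}},"squeeze":{"type":"number"}},"required":["deltas"]}

```bash
mkdir -p pics; cat > h.py <<'E'
import numpy as np, cv2
from station import bot
from scipy.spatial.transform import Rotation as R
def rot(o): q=o["tool_rot"]; return R.from_quat([q[1],q[2],q[3],q[0]])
def shot(n,f=None):
    o=bot.get_obs(); p=bot.read_camera(n)
    if n=="wrist":
        T=np.eye(4);T[:3,:3]=rot(o).as_matrix();T[:3,3]=o["eef_pos"];p["P"]=T@p["hand_eye"]
    else: p["P"]=np.array(p["pose"])
    if f: cv2.imwrite("pics/"+f,cv2.cvtColor(p["color"],cv2.COLOR_RGB2BGR))
    return p
def pix2w(p,uv,z):
    K=np.array(p["intrinsics"]);d=np.array([(uv[0]-K[0,2])/K[0,0],(uv[1]-K[1,2])/K[1,1]])
    s=d.copy()
    for _ in range(20): s=d/(1+p["k1"]*(s@s))
    r=p["P"][:3,:3]@np.array([s[0],s[1],1]);c=p["P"][:3,3]
    return c+r*(z-c[2])/r[2]
def w2pix(p,X):
    K=np.array(p["intrinsics"]);c=np.linalg.inv(p["P"])@np.r_[X,1];s=c[:2]/c[2];s=s*(1+p["k1"]*(s@s))
    return s*[K[0,0],K[1,1]]+K[:2,2]
def st():
    o=bot.get_obs();print("t",round(o["t"],2),"p",np.round(o["eef_pos"],4),"R",np.round(rot(o).as_matrix(),3).tolist(),"F",np.round(o["contact_force"],1),"w",round(o["gripper_width"],3),"g",np.round(o["grasp_force"],1))
E
python3 - <<'E'
from h import *
st()
for n in("top","scene"):
    p=shot(n,n+"0.png");print(n,p["P"][:3,3].round(3),p["P"][:3,2].round(2))
    for t in("cart_a","cart_a_fin","lane_0","lane_1","lane_2","lane_3","catch_0","cover","cover_tab","lock_bar","cover_hinge","timer_1","roll_1"):
        try: print(t,[(np.round(d["point"],3).tolist(),round(d["confidence"],2)) for d in bot.look_for(p,t)])
        except Exception as e: print(t,e)
E
```

```text
t 0.0 p [ 0.2095 -0.6411  0.2303] R [[0.951, 0.311, -0.001], [0.311, -0.951, 0.002], [-0.0, -0.002, -1.0]] F [-1.1  1.5  0.2] w 0.999 g 0.0
top [0.399 0.085 1.219] [ 0.13 -0.02 -0.99]
cart_a [([0.588, -0.138, 0.026], 0.92), ([0.574, -0.267, 0.028], 0.87), ([0.451, -0.138, 0.025], 0.8)]
cart_a_fin [([0.579, -0.268, 0.03], 0.78), ([0.593, -0.137, 0.028], 0.17)]
lane_0 [([0.566, 0.172, 0.03], 0.7)]
lane_1 [([0.566, 0.172, 0.03], 0.7)]
lane_2 [([0.566, 0.172, 0.03], 0.7)]
lane_3 [([0.566, 0.172, 0.03], 0.7)]
catch_0 [([0.452, -0.14, 0.027], 0.54)]
cover [([0.652, 0.154, 0.202], 0.89)]
cover_tab [([0.65, 0.16, 0.201], 0.7)]
lock_bar [([0.685, 0.144, 0.155], 0.39)]
cover_hinge [([0.57, 0.172, 0.031], 0.67)]
timer_1 [([0.722, -0.083, 0.018], 0.94)]
roll_1 [([0.476, 0.464, 0.026], 0.75), ([0.452, -0.138, 0.025], 0.35), ([0.721, -0.088, 0.016], 0.3)]
scene [-0.406  0.803  0.835] [ 0.68 -0.52 -0.52]
cart_a [([0.564, -0.267, 0.031], 0.85), ([0.576, -0.12, 0.029], 0.85), ([0.435, -0.132, 0.024], 0.7), ([0.472, 0.468, 0.022], 0.32)]
cart_a_fin [([0.568, -0.266, 0.022], 0.83)]
lane_0 [([0.615, 0.182, 0.051], 0.66)]
lane_1 [([0.615, 0.182, 0.051], 0.66)]
lane_2 [([0.615, 0.182, 0.051], 0.66)]
lane_3 [([0.615, 0.182, 0.051], 0.66)]
catch_0 [([0.613, 0.182, 0.047], 0.5)]
cover [([0.646, 0.158, 0.15], 0.96)]
cover_tab [([0.649, 0.161, 0.151], 0.64)]
lock_bar []
cover_hinge [([0.615, 0.181, 0.049], 0.84)]
timer_1 [([0.707, -0.079, 0.009], 0.51), ([0.611, 0.18, 0.049], 0.38)]
roll_1 [([0.472, 0.466, 0.022], 0.97)]
```

View pics/top0.png

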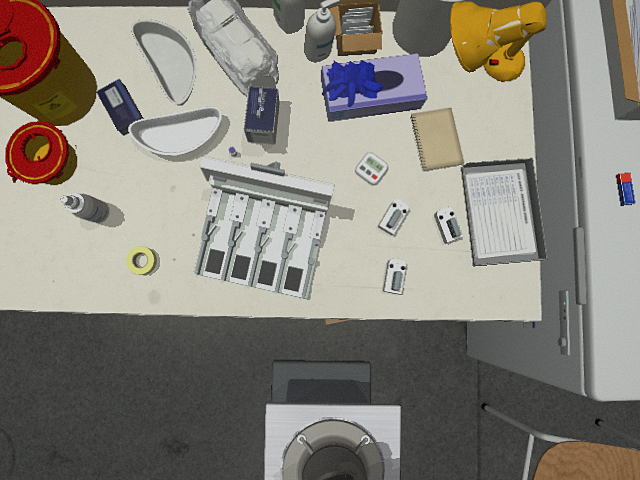

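View pics/scene0.png

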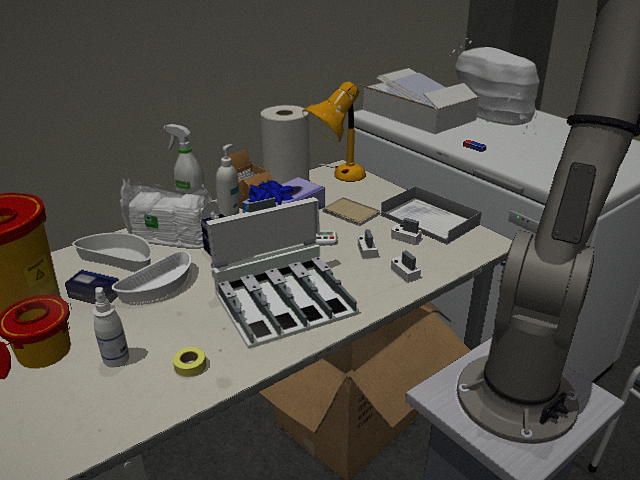

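The top view shows a bay at about (265,235) with its cover open, three upright cartridges at (395,277), (393,217) and (448,226), the timer at (372,168) and the roll at (142,261). The scene view agrees. I'll zoom in for orientation.

```bash
python3 - <<'E'
import cv2,numpy as np
i=cv2.imread("pics/top0.png")
a=cv2.resize(i[150:305,190:340],None,fx=3.8,fy=3.8,interpolation=cv2.INTER_CUBIC)
b=cv2.resize(i[190:300,375:470],None,fx=5,fy=5,interpolation=cv2.INTER_CUBIC)
cv2.imwrite("pics/bay0.png",a);cv2.imwrite("pics/c0.png",b)
E
```

```text
(no output)
```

View pics/bay0.png

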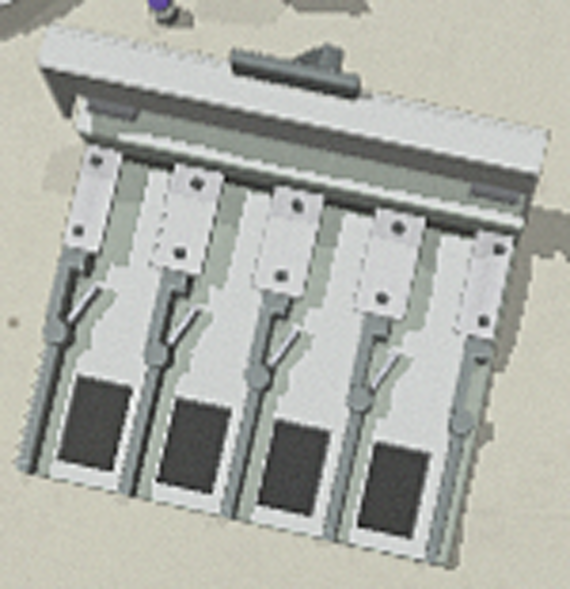

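View pics/c0.png

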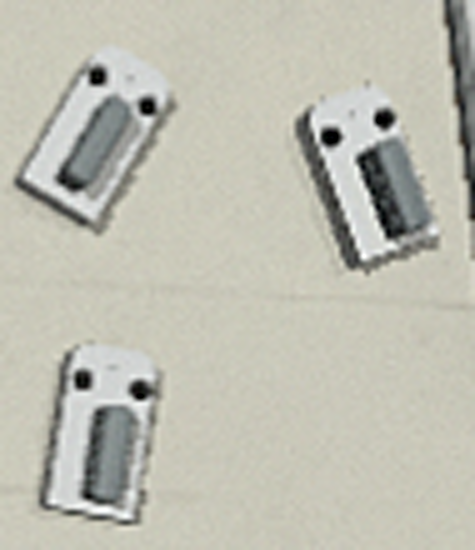

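The top crop shows lanes leaning about -0.2 rad, with lane 0 on the right and free pads in all four mouths. In the other crop, all three cartridges are upright with their noses (black caps) pointing away from the robot and the fins towards the rear. Next I move over the cartridges.

Emit:
{"fn": "apply_moves", "kwargs": {
  "deltas": [
    [0,[0.25,-0.2,-0.2],0],
    [0,[0.5,-0.4,-0.3],0],
    [0,[0.75,-0.6,-0.4],0],
    [0,[1,-0.8,-0.5],0],
    [0,[1,-0.8,-0.5],0],
    [0,[1,-0.8,-0.5],0],
    [0,[1,-0.8,-0.5],0]
  ]
}}

```text
t: 2.1
eef_pos: [0.3539, -0.424, 0.3333]
tool_rot: [0.001, 0.987, 0.161, 0.002]
contact_force: [0.3, -0.5, 0.9]
gripper_width: 1.0
grasp_force: 0.0
```

Emit:
{"fn": "apply_moves", "kwargs": {
  "deltas": [
    [0,[0.25,-0.2,0],0.02],
    [0,[0.5,-0.4,0],0.04],
    [0,[0.75,-0.6,0],0.05],
    [0,[0.95,-0.8,0],0.05],
    [0,[0.95,-0.8,0],0.05],
    [0,[0.95,-0.8,0],0.05],
    [0,[0.95,-0.8,0],0.05]
  ]
}}

```text
t: 2.8
eef_pos: [0.4811, -0.2163, 0.331]
tool_rot: [0.0, 1.0, 0.002, -0.0]
contact_force: [-0.2, -0.9, 0.8]
gripper_width: 1.004
grasp_force: 0.0
```

```bash
python3 - <<'E'
from h import *
st()
p=shot("wrist","w1.png");print(p["hand_eye"])
for t in("cart_a","cart_a_fin","timer_1"):
  print(t,[(np.round(d["point"],3).tolist(),round(d["confidence"],2),w2pix(p,d["point"]).round()) for d in bot.look_for(p,t)])
p=shot("top")
c=lambda u,v,z:pix2w(p,(190+u/3.8,150+v/3.8),z)[:2]
for s in [((197,183),(180,252)),((297,206),(281,275)),((398,228),(382,298))]:
  a,b=c(*s[0],.047),c(*s[1],.047);print(a.round(4),b.round(4),np.arctan2(*(a-b)[::-1]))
for q in [(20,470),(135,497),(235,520),(335,543),(455,568)]: print("front",c(*q,.012).round(4))
E
```

```text
t 2.8 p [ 0.4811 -0.2163  0.331 ] R [[1.0, 0.003, -0.001], [0.003, -1.0, -0.0], [-0.001, 0.0, -1.0]] F [-0.2 -0.9  0.8] w 1.004 g 0.0
[[ 2.49452956e-04 -9.44051374e-01 -3.29798334e-01  8.44465325e-02]
 [ 9.99999499e-01  5.55203147e-04 -8.32895240e-04  1.15392242e-03]
 [ 9.69400969e-04 -3.29797961e-01  9.44051039e-01 -1.43971644e-01]
 [ 0.00000000e+00  0.00000000e+00  0.00000000e+00  1.00000000e+00]]
cart_a [([0.579, -0.267, 0.028], 0.87, array([363.,  87.])), ([0.597, -0.142, 0.033], 0.82, array([237.,  67.])), ([0.46, -0.146, 0.027], 0.77, array([248., 202.]))]
cart_a_fin [([0.583, -0.267, 0.03], 0.58, array([363.,  83.]))]
timer_1 []
[0.6279 0.2252] [0.5844 0.234 ] -0.20166161434082208
[0.6148 0.1627] [0.5714 0.1713] -0.19509186139819146
[0.6024 0.0999] [0.5585 0.1088] -0.1990379647855556
front [0.4496 0.3339]
front [0.4343 0.2611]
front [0.4214 0.198 ]
front [0.4084 0.1352]
front [0.3943 0.06  ]
```

View pics/w1.png

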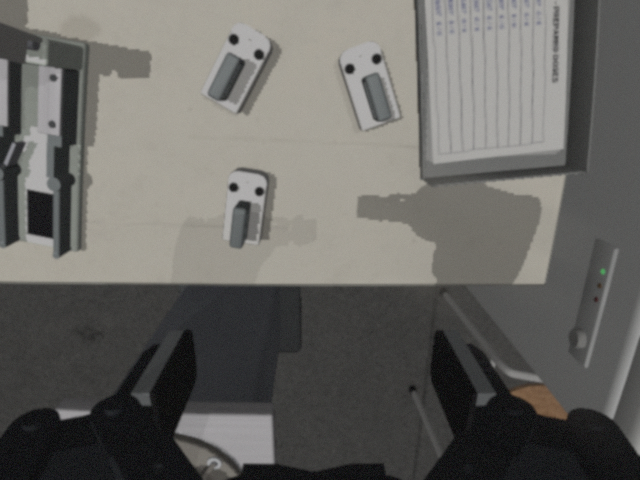

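The wrist view shows the same three cartridges at (240,208), (237,67) and (370,85), all noses up (+x). I'll fit each pose by silhouette.

```bash
cat >> h.py <<'E'
from scipy.optimize import minimize
def fitcart(p,x0,zb=0.0,dbg=None):
    """x0: x,y,yaw of cart centre; silhouette IoU on neutral-coloured pixels"""
    hsv=cv2.cvtColor(p["color"],cv2.COLOR_RGB2HSV_FULL).astype(int)
    u,v=w2pix(p,[x0[0],x0[1],zb+.03]).astype(int);m=np.zeros((480,640),np.uint8)
    fg=((hsv[...,1]<22)).astype(np.uint8)
    w=np.zeros_like(fg);r=int(.075*p["intrinsics"][0][0]/np.linalg.norm(p["P"][:3,3]-[x0[0],x0[1],.03]))
    cv2.circle(w,(int(u),int(v)),r,1,-1);fg&=w
    n,l,s,c=cv2.connectedComponentsWithStats(fg);fg=(l==1+np.argmax(s[1:,4])).astype(np.uint8)
    blk=[(x,y,z) for z in(0,.028) for x,y in[(-.04,-.021),(-.04,.021),(.03,.021),(.037,.018),(.04,.011),(.04,-.011),(.037,-.018),(.03,-.021)]]
    fin=[(x,y,z) for z in(.028,.064) for x in(-.034,.010) for y in(-.007,.007)]
    S=8
    def draw(X):
        m=np.zeros((480,640),np.uint8);Rz=R.from_euler("z",X[2]).as_matrix()
        for q in(blk,fin):
            P=np.array([w2pix(p,Rz@np.array(a)+[X[0],X[1],zb]) for a in q],np.float32)
            cv2.fillPoly(m,[np.round(cv2.convexHull(P)*S).astype(int)],1,shift=3)
        return m
    f=lambda X:-(draw(X)&fg).sum()/(draw(X)|fg).sum()
    best=min((minimize(f,[x0[0]+dx,x0[1],x0[2]+dy],method="Nelder-Mead",options=dict(initial_simplex=np.array([x0[0]+dx,x0[1],x0[2]+dy])+np.array([[0,0,0],[.01,0,0],[0,.01,0],[0,0,.15]]))) for dx in(-.008,.008) for dy in(-.12,.12)),key=lambda r:r.fun)
    return best.x,-best.fun
def goto(x,y,z,yaw):
    """moves in tool axes to reach world target, printed in interface units"""
    o=bot.get_obs();M=rot(o).as_matrix();d=M.T@(np.array([x,y,z])-o["eef_pos"])/.2
    cy=np.arctan2(M[1,0],M[0,0]);print("shift",d.round(3),"turn",round(-((yaw-cy+np.pi)%(2*np.pi)-np.pi)/(2*np.pi),4))
E
python3 - <<'E'
from h import *
p=shot("wrist");q=shot("top")
for x0 in [(.452,-.14,-.07),(.588,-.14,-.5),(.575,-.267,.25)]:
  for P in(p,q):
    X,i=fitcart(P,x0);print(X.round(4),round(i,3),"fin",(X[:2]-.012*np.array([np.cos(X[2]),np.sin(X[2])])).round(4))
X,i=fitcart(p,(.452,-.14,-.07));goto(X[0]-.012*np.cos(X[2]),X[1]-.012*np.sin(X[2]),.15,X[2])
E
```

```text
[ 0.344 -0.05   0.56 ] -0.0 fin [ 0.3338 -0.0564]
[ 0.394  -0.0433 -0.14  ] -0.0 fin [ 0.3821 -0.0417]
[ 0.4867 -0.1033 -0.42  ] -0.0 fin [ 0.4757 -0.0984]
[ 0.4533 -0.1167 -0.27  ] -0.0 fin [ 0.4418 -0.1135]
[ 0.4737 -0.2137  0.68  ] -0.0 fin [ 0.4643 -0.2212]
[ 0.4403 -0.2437  0.48  ] -0.0 fin [ 0.4297 -0.2492]
shift [-0.733 -0.805  0.906] turn -0.0892h.py:41: RuntimeWarning: overflow encountered in scalar negative
  f=lambda X:-(draw(X)&fg).sum()/(draw(X)|fg).sum()
```

uint8/unsigned overflow; cast.

```bash
sed -i 's|f=lambda X:-(draw(X)&fg).sum()/|f=lambda X:-float((draw(X)\&fg).sum())/|' h.py
python3 - <<'E'
from h import *
p=shot("wrist");q=shot("top")
for x0 in [(.452,-.14,-.07),(.588,-.14,-.5),(.575,-.267,.25)]:
  for P in(p,q):
    X,i=fitcart(P,x0);print(X.round(4),round(i,3),"fin",(X[:2]-.012*np.array([np.cos(X[2]),np.sin(X[2])])).round(4))
X,i=fitcart(p,(.452,-.14,-.07));goto(X[0]-.012*np.cos(X[2]),X[1]-.012*np.sin(X[2]),.15,X[2])
E
```

```text
[ 0.4533 -0.1412 -0.1301] 0.413 fin [ 0.4414 -0.1396]
[ 0.455  -0.139  -0.0963] 0.278 fin [ 0.4431 -0.1378]
[ 0.5987 -0.1396 -0.5253] 0.496 fin [ 0.5883 -0.1336]
[ 0.594  -0.1401 -0.5183] 0.285 fin [ 0.5836 -0.1341]
[ 0.5801 -0.2729  0.3725] 0.426 fin [ 0.5689 -0.2773]
[ 0.582  -0.2717  0.2717] 0.323 fin [ 0.5704 -0.2749]
shift [-0.196 -0.387  0.907] turn 0.0208
```

```bash
python3 - <<'E'
import cv2,numpy as np
for f,pts in(("w1.png",dict(table=(150,180),shadow=(190,250),white=(262,215),white2=(230,45),fin=(240,225),fin2=(377,100),side=(268,195))),("top0.png",dict(table=(430,290),white=(389,275),fin=(398,280)))):
  i=cv2.imread("pics/"+f);h=cv2.cvtColor(i,cv2.COLOR_BGR2HSV_FULL)
  for k,(u,v) in pts.items(): print(f,k,h[v-1:v+2,u-1:u+2].reshape(-1,3).mean(0).round())
E
```

```text
w1.png table [ 30.  21. 165.]
w1.png shadow [ 33.  21. 154.]
w1.png white [ 30.   8. 123.]
w1.png white2 [ 62.   4. 163.]
w1.png fin [122.  11. 101.]
w1.png fin2 [128.   9. 114.]
w1.png side [ 28.  19. 104.]
top0.png table [ 40.  20. 199.]
top0.png white [ 95.   3. 213.]
top0.png fin [124.  19. 136.]
```

```bash
python3 - <<'E'
s=open("h.py").read()
a=s.index("    hsv=");b=s.index("    u,v=w2pix(p,[x0")
s=s[:a]+'    c=cv2.GaussianBlur(p["color"],(0,0),1.2).astype(float)\n'+s[b:]
s=s.replace("fg=((hsv[...,1]<22)).astype(np.uint8)","fg=((c[...,0]-c[...,2])/(c.max(2)+1)<.055).astype(np.uint8);fg=cv2.morphologyEx(fg,cv2.MORPH_CLOSE,np.ones((5,5),np.uint8))")
open("h.py","w").write(s)
E
python3 - <<'E'
from h import *
p=shot("wrist");q=shot("top")
for x0 in [(.452,-.14,-.07),(.588,-.14,-.5),(.575,-.267,.25)]:
  for P in(p,q):
    X,i=fitcart(P,x0);print(X.round(4),round(i,3),"fin",(X[:2]-.012*np.array([np.cos(X[2]),np.sin(X[2])])).round(4))
X,i=fitcart(p,(.452,-.14,-.07));goto(X[0]-.012*np.cos(X[2]),X[1]-.012*np.sin(X[2]),.15,X[2])
E
```

```text
[ 0.4521 -0.1411 -0.1678] 0.945 fin [ 0.4402 -0.1391]
[ 0.454  -0.1421 -0.1303] 0.968 fin [ 0.4421 -0.1406]
[ 0.5981 -0.1388 -0.5211] 0.949 fin [ 0.5877 -0.1328]
[ 0.5983 -0.1395 -0.5342] 0.958 fin [ 0.5879 -0.1334]
[ 0.581  -0.2734  0.3534] 0.969 fin [ 0.5698 -0.2776]
[ 0.5556 -0.2805  0.3042] 0.526 fin [ 0.5442 -0.2841]
shift [-0.203 -0.388  0.907] turn 0.0269
```

```bash
python3 - <<'E'
from h import *
print(np.round(bot.get_obs()["q"],3)); goto(.4405,-.1394,.15,-.15)
p=shot("scene");c=w2pix(p,[.48,-.216,.4]).astype(int);u,v=np.clip(c,110,[530,370]);cv2.imwrite("pics/s1.png",cv2.resize(cv2.cvtColor(p["color"],cv2.COLOR_RGB2BGR)[v-110:v+110,u-110:u+110],None,fx=2.5,fy=2.5));print(c)
E
```

```text
[ 0.506  0.162 -0.228  1.764  0.039  1.22  -1.303]
shift [-0.202 -0.386  0.907] turn 0.0241
[429 115]
```

View pics/s1.png

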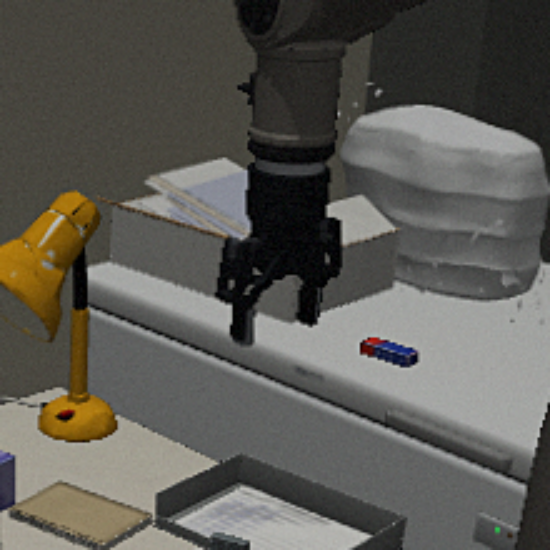

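The crop shows the gripper with no protruding camera body at (280,240), so no half-turn is needed. I'll pick the near cartridge.

Emit:
{"fn": "apply_moves", "kwargs": {
  "deltas": [
    [0.4,[-0.1,-0.19,0.2],0.024],
    [0.4,[-0.2,-0.386,0.4],0.024],
    [0.4,[-0.202,-0.386,0.6],0.024],
    [0.4,[-0.202,-0.386,0.8],0.024],
    [0.4,[-0.202,-0.386,0.907],0.024],
    [0.4,[-0.202,-0.386,0.907],0.024],
    [0.4,[-0.202,-0.386,0.907],0.024],
    [0.4,[-0.202,-0.386,0.907],0.024]
  ]
}}

```text
t: 4.2
eef_pos: [0.4419, -0.1396, 0.1515]
tool_rot: [0.0, 0.997, -0.075, 0.001]
contact_force: [-0.2, -0.5, -0.4]
gripper_width: 0.598
grasp_force: 0.0
```

```bash
python3 - <<'E'
from h import *
st();p=shot("wrist","w2.png")
X,i=fitcart(p,(.4525,-.1414,-.15));print(X.round(4),i);print(w2pix(p,[.4525,-.1414,.03]))
goto(.4405,-.1394,.04,-.15)
goto(X[0]-.012*np.cos(X[2]),X[1]-.012*np.sin(X[2]),.04,X[2])
E
```

```text
t 4.2 p [ 0.4419 -0.1396  0.1515] R [[0.989, -0.149, 0.003], [-0.149, -0.989, -0.001], [0.003, 0.0, -1.0]] F [-0.2 -0.5 -0.4] w 0.598 g 0.0
[ 0.4542 -0.1419 -0.1632] 0.963868747695711
[311.82910328 219.58206944]
shift [-0.009 -0.     0.558] turn 0.0001
shift [0.001 0.001 0.558] turn 0.0022
```

View pics/w2.png

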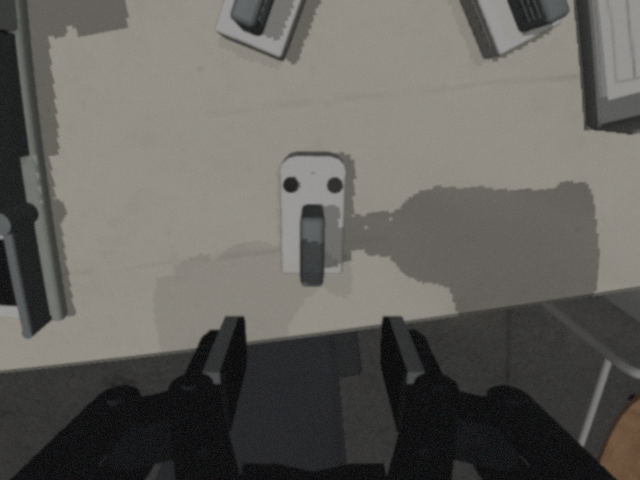

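The fin at (312,245) is centred between the fingers (mid u about 313). I'll descend, grip and lift.

Emit:
{"fn": "apply_moves", "kwargs": {
  "deltas": [
    [0.4,[0,0,0.25],0.002],
    [0.4,[0,0,0.45],0.002],
    [0.4,[0,0,0.558],0.002],
    [0.4,[0,0,0.558],0.002],
    [1,[0,0,0.558],0.002],
    [1,[0,0,0.558],0.002],
    [1,[0,0,0.558],0.002],
    [1,[0,0,0.558],0.002],
    [1,[0,0,0.558],0.002],
    [1,[0,0,0.45],0.002],
    [1,[0,0,0.26],0.002],
    [1,[0,0,0.26],0.002]
  ],
  "squeeze": 60
}}

```text
t: 5.45
eef_pos: [0.4435, -0.1399, 0.1022]
tool_rot: [0.001, 0.997, -0.081, 0.004]
contact_force: [1.5, -0.4, -0.4]
gripper_width: 0.153
grasp_force: 61.7
```

```bash
python3 - <<'E'
from h import *
st()
u=np.array([np.cos(-.198),np.sin(-.198)]);v=np.array([-u[1],u[0]])
m=np.array([.584,.1653])
for k in range(4):
  L=m+(k-1.5)*.064*v; t=L-.130*u; print(k,L.round(4),"place tcp",t.round(4)); goto(*t,.1,-.198)
E
```

```text
t 5.45 p [ 0.4435 -0.1399  0.1022] R [[0.987, -0.161, 0.008], [-0.161, -0.987, -0.002], [0.008, 0.001, -1.0]] F [ 1.5 -0.4 -0.4] w 0.153 g 61.7
0 [0.5651 0.0712] place tcp [0.4377 0.0967]
shift [-0.22  -1.163  0.008] turn 0.0057
1 [0.5777 0.1339] place tcp [0.4502 0.1595]
shift [-0.208 -1.483  0.008] turn 0.0057
2 [0.5903 0.1967] place tcp [0.4628 0.2222]
shift [-0.197 -1.803  0.008] turn 0.0057
3 [0.6029 0.2594] place tcp [0.4754 0.285 ]
shift [-0.185 -2.122  0.008] turn 0.0057
```

Emit:
{"fn": "apply_moves", "kwargs": {
  "deltas": [
    [1,[-0.05,-0.25,0],0.0057],
    [1,[-0.1,-0.5,0],0.0057],
    [1,[-0.1,-0.75,0],0.0057],
    [1,[-0.1,-0.95,0],0.0057],
    [1,[-0.1,-0.95,0],0.0057]
  ]
}}

```text
t: 5.95
eef_pos: [0.4525, 0.0584, 0.0985]
tool_rot: [-0.002, 0.996, -0.094, 0.001]
contact_force: [-0.0, 0.2, -1.1]
gripper_width: 0.154
grasp_force: 61.6
```

Emit:
{"fn": "apply_moves", "kwargs": {
  "deltas": [
    [1,[-0.05,-0.25,0],0],
    [1,[-0.1,-0.5,0],0],
    [1,[-0.1,-0.7,0],0],
    [1,[-0.1,-0.85,0],0],
    [1,[-0.1,-0.85,0],0],
    [1,[-0.1,-0.85,0],0]
  ]
}}

```text
t: 6.55
eef_pos: [0.4647, 0.2218, 0.0975]
tool_rot: [0.0, 0.995, -0.098, -0.0]
contact_force: [-0.1, -0.3, -1.9]
gripper_width: 0.148
grasp_force: 61.6
```

```bash
python3 - <<'E'
from h import *
st();p=shot("wrist","w3.png")
u=np.array([np.cos(-.198),np.sin(-.198)]);v=np.array([-u[1],u[0]])
m=np.array([.584,.1653])
i=cv2.cvtColor(p["color"],cv2.COLOR_RGB2BGR)
for k in range(4):
  L=m+(k-1.5)*.064*v
  for x,y,z in[(-.166,0,.012),(-.087,-.028,.038),(-.087,.028,.038),(-.16,-.028,.038),(-.16,.028,.038),(-.026,-.016,.047),(-.026,.016,.047),(.04,0,.078)]:
    q=w2pix(p,[*(L+x*u+y*v),z]).round().astype(int)
    cv2.circle(i,(int(q[0]),int(q[1])),4,[(0,0,255),(0,255,0),(255,0,0),(0,255,255)][k],1)
cv2.imwrite("pics/w3a.png",i)
goto(*(m+.032*v-.130*u),.1,-.198)
E
```

```text
t 6.55 p [0.4647 0.2218 0.0975] R [[0.981, -0.195, -0.001], [-0.195, -0.981, -0.001], [-0.001, 0.001, -1.0]] F [-0.1 -0.3 -1.9] w 0.148 g 61.6
shift [-0.011 -0.006 -0.013] turn -0.0
```

View pics/w3a.png

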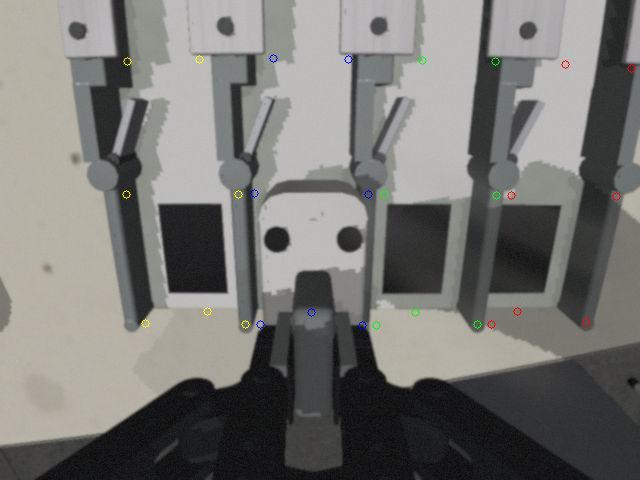

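The overlay, in lane 2 (blue), shows the predicted rails about 8 px right of the actual ones (knobs at (235,173) and (370,173)), and the lips about 5 px further up. So the bay is about 4 mm further +y and 2 mm further in. I'll correct for that, then lower into lane 2.

Emit:
{"fn": "apply_moves", "kwargs": {
  "deltas": [
    [1,[0,-0.02,0.05],0],
    [1,[0,-0.02,0.12],0],
    [1,[0,-0.02,0.18],0],
    [1,[0,-0.02,0.222],0],
    [1,[0,-0.02,0.222],0],
    [1,[0,-0.02,0.222],0]
  ]
}}

```text
t: 7.2
eef_pos: [0.4656, 0.2258, 0.0528]
tool_rot: [0.0, 0.995, -0.099, -0.0]
contact_force: [1.2, 0.6, -2.5]
gripper_width: 0.15
grasp_force: 62.4
```

```bash
sed -i '$a LU=np.array([np.cos(-.198),np.sin(-.198)]);LV=np.array([-LU[1],LU[0]]);LM=np.array([.5867,.1686])\ndef lane(k,x,y=0): return LM+(k-1.5)*.064*LV+x*LU+y*LV' h.py
python3 - <<'E'
from h import *
st();shot("wrist","w4.png"); goto(*lane(2,-.012),.053,-.198)
E
```

```text
t 7.2 p [0.4656 0.2258 0.0528] R [[0.981, -0.196, -0.001], [-0.196, -0.981, -0.0], [-0.001, 0.001, -1.0]] F [ 1.2  0.6 -2.5] w 0.15 g 62.4
shift [ 0.59   0.002 -0.   ] turn 0.0
```

View pics/w4.png

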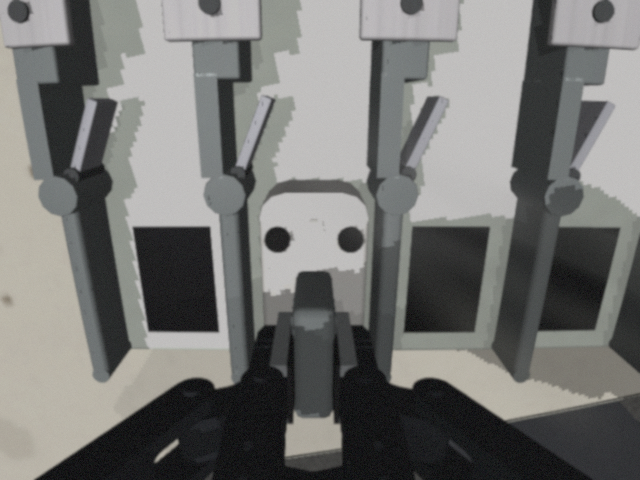

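The cartridge sits in the mouth of lane 2 (nose centre u=313, lane mid about 310), so it is about 1 mm off. I'll slide it home.

Emit:
{"fn": "apply_moves", "kwargs": {
  "deltas": [
    [1,[0.05,-0.005,0],0],
    [1,[0.12,-0.005,0],0],
    [1,[0.19,-0.005,0],0],
    [1,[0.26,-0.005,0],0],
    [1,[0.33,-0.005,0],0],
    [1,[0.4,-0.005,0],0],
    [1,[0.45,-0.005,0],0],
    [1,[0.5,-0.005,0],0],
    [1,[0.55,-0.005,0],0],
    [1,[0.58,-0.005,0],0],
    [1,[0.59,-0.005,0],0],
    [1,[0.595,-0.005,0],0]
  ]
}}

```text
t: 8.45
eef_pos: [0.5822, 0.2044, 0.0535]
tool_rot: [-0.0, 0.995, -0.098, -0.0]
contact_force: [-2.7, 0.3, -0.5]
gripper_width: 0.149
grasp_force: 62.5
```

```bash
python3 - <<'E'
from h import *
st();shot("wrist","w5.png"); goto(*lane(2,-.012),.053,-.198)
E
```

```text
t 8.45 p [0.5822 0.2044 0.0535] R [[0.981, -0.196, -0.001], [-0.196, -0.981, 0.001], [-0.001, -0.0, -1.0]] F [-2.7  0.3 -0.5] w 0.149 g 62.5
shift [-0.003  0.011  0.002] turn 0.0002
```

View pics/w5.png

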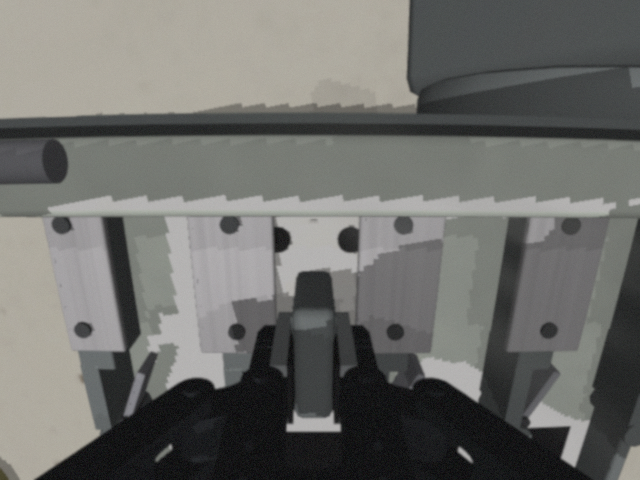

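The nose is under the lips, near the stop wall (v about 215). The push is only 3 N, so I'll press further until it stops.

Emit:
{"fn": "apply_moves", "kwargs": {
  "deltas": [
    [1,[0.01,0,0],0],
    [1,[0.02,0,0],0],
    [1,[0.02,0,0],0]
  ]
}}

```text
t: 8.8
eef_pos: [0.5824, 0.2044, 0.0526]
tool_rot: [0.0, 0.995, -0.097, -0.003]
contact_force: [-9.7, 2.0, -0.2]
gripper_width: 0.153
grasp_force: 63.8
```

It has stopped against the wall (about 10 N). Release and rise, then check the catch.

Emit:
{"fn": "apply_moves", "kwargs": {
  "deltas": [
    [0.4,[-0.015,0,0],0],
    [0.4,[-0.015,0,0],0],
    [0.4,[-0.015,0,0],0],
    [0.4,[-0.015,0,-0.15],0],
    [0.4,[-0.015,0,-0.3],0],
    [0.4,[-0.25,0,-0.4],0],
    [0.4,[-0.5,0,-0.5],0],
    [0.4,[-0.5,0,-0.5],0]
  ]
}}

```text
t: 9.6
eef_pos: [0.4851, 0.225, 0.1561]
tool_rot: [-0.001, 0.995, -0.096, 0.001]
contact_force: [0.2, 0.2, 0.3]
gripper_width: 0.6
grasp_force: 0.0
```

```bash
python3 - <<'E'
from h import *
st();p=shot("wrist","w6.png"); q=shot("top")
for x0 in [(.598,-.139,-.52),(.581,-.273,.35)]:
    X,i=fitcart(q,x0);print(X.round(4),round(i,3))
print([(np.round(d["point"],3).tolist(),round(d["confidence"],2)) for d in bot.look_for(q,"cart_a")])
goto(.588,-.133,.20,-.53)
E
```

```text
t 9.6 p [0.4851 0.225  0.1561] R [[0.982, -0.191, 0.002], [-0.191, -0.982, 0.002], [0.002, -0.002, -1.0]] F [0.2 0.2 0.3] w 0.6 g 0.0
[ 0.5982 -0.1401 -0.5198] 0.954
[ 0.582  -0.2744  0.3668] 0.934
[([0.591, -0.139, 0.026], 0.98), ([0.576, -0.265, 0.026], 0.65), ([0.586, 0.197, 0.038], 0.61), ([0.48, 0.463, 0.022], 0.24)]
shift [ 0.832  1.646 -0.228] turn 0.0529
```

View pics/w6.png

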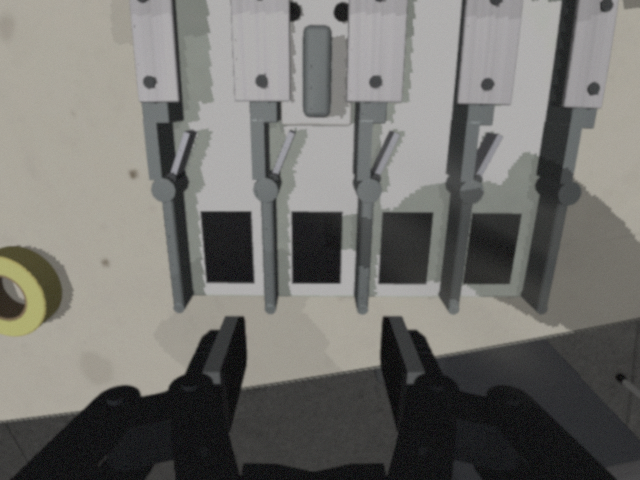

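The catch of lane 2 at (285,150) has sprung back behind the cartridge's rear edge (v=122), angled like the other catches. Next is the far-left cartridge.

Emit:
{"fn": "apply_moves", "kwargs": {
  "deltas": [
    [0.4,[0,0.25,-0.2],0.01],
    [0.4,[0,0.5,-0.2],0.02],
    [0.4,[0,0.75,-0.2],0.03],
    [0.4,[0,1,-0.2],0.04],
    [0.4,[0,1,-0.2],0.053],
    [0.4,[0,1,-0.2],0.053]
  ]
}}

```text
t: 10.35
eef_pos: [0.45, 0.0229, 0.1932]
tool_rot: [0.0, 0.964, -0.266, 0.0]
contact_force: [-0.5, 0.3, -0.4]
gripper_width: 0.599
grasp_force: 0.0
```

```bash
python3 - <<'E'
from h import *
st();goto(.5878,-.1342,.15,-.522)
E
```

```text
t 10.35 p [0.45   0.0229 0.1932] R [[0.859, -0.513, -0.0], [-0.513, -0.859, -0.001], [0.0, 0.001, -1.0]] F [-0.5  0.3 -0.4] w 0.599 g 0.0
shift [0.994 0.321 0.217] turn -0.0026
```

Emit:
{"fn": "apply_moves", "kwargs": {
  "deltas": [
    [0.4,[0.2,0.08,0],0],
    [0.4,[0.4,0.16,0],0],
    [0.4,[0.6,0.24,0],0],
    [0.4,[0.8,0.3,0.1],-0.002],
    [0.4,[0.994,0.321,0.217],-0.002],
    [0.4,[0.994,0.321,0.217],-0.002],
    [0.4,[0.994,0.321,0.217],-0.002]
  ]
}}

```text
t: 11.05
eef_pos: [0.5891, -0.1288, 0.1483]
tool_rot: [-0.0, 0.967, -0.255, -0.001]
contact_force: [-0.0, 0.8, 0.7]
gripper_width: 0.599
grasp_force: 0.0
```

```bash
python3 - <<'E'
from h import *
st();p=shot("wrist","w7.png")
X,i=fitcart(p,(.598,-.14,-.52));print(X.round(4),i)
goto(X[0]-.012*np.cos(X[2]),X[1]-.012*np.sin(X[2]),.04,X[2])
E
```

```text
t 11.05 p [ 0.5891 -0.1288  0.1483] R [[0.87, -0.494, -0.002], [-0.494, -0.87, 0.001], [-0.002, 0.0, -1.0]] F [-0.   0.8  0.7] w 0.599 g 0.0
[ 0.5974 -0.1399 -0.5358] 0.9698286265990828
shift [0.007 0.029 0.547] turn 0.0032
```

Emit:
{"fn": "apply_moves", "kwargs": {
  "deltas": [
    [0.4,[0,0,0],0],
    [0.4,[0,0,0],0],
    [0.4,[0,0,0.15],0],
    [0.4,[0,0,0.15],0],
    [0.4,[0,0,0.15],0]
  ]
}}

```text
t: 11.6
eef_pos: [0.5879, -0.1291, 0.1206]
tool_rot: [0.0, 0.967, -0.256, -0.0]
contact_force: [0.6, 0.3, 0.7]
gripper_width: 0.601
grasp_force: 0.0
```

```bash
python3 - <<'E'
from h import *
st();p=shot("wrist","w7.png")
X,i=fitcart(p,(.598,-.14,-.52));print(X.round(4),i)
goto(X[0]-.012*np.cos(X[2]),X[1]-.012*np.sin(X[2]),.04,X[2])
E
```

```text
t 11.6 p [ 0.5879 -0.1291  0.1206] R [[0.869, -0.494, -0.001], [-0.494, -0.869, 0.0], [-0.001, 0.0, -1.0]] F [0.6 0.3 0.7] w 0.601 g 0.0
[ 0.5978 -0.1401 -0.5311] 0.9648383937316356
shift [0.006 0.024 0.406] turn 0.0022
```

Emit:
{"fn": "apply_moves", "kwargs": {
  "deltas": [
    [0.4,[0.006,0.025,0.1],0.002],
    [0.4,[0.006,0.025,0.25],0.002],
    [0.4,[0.006,0.025,0.406],0.002],
    [0.4,[0.006,0.025,0.406],0.002],
    [1,[0.006,0.025,0.406],0.002],
    [1,[0.006,0.025,0.406],0.002],
    [1,[0.006,0.025,0.406],0.002],
    [1,[0.006,0.025,0.406],0.002],
    [1,[0.006,0.025,0.406],0.002],
    [1,[0.006,0.025,0.25],0.002],
    [1,[0.006,0.025,0.1],0.002],
    [1,[0.006,0.025,0.1],0.002]
  ]
}}

```text
t: 12.85
eef_pos: [0.5899, -0.135, 0.1047]
tool_rot: [-0.0, 0.965, -0.262, 0.004]
contact_force: [0.8, -0.6, -1.4]
gripper_width: 0.146
grasp_force: 62.1
```

```bash
python3 - <<'E'
from h import *
st();goto(.45,.02,.105,-.198)
E
```

```text
t 12.85 p [ 0.5899 -0.135   0.1047] R [[0.862, -0.506, 0.008], [-0.506, -0.862, -0.001], [0.007, -0.003, -1.0]] F [ 0.8 -0.6 -1.4] w 0.146 g 62.1
shift [-0.996 -0.314 -0.008] turn -0.053
```

Emit:
{"fn": "apply_moves", "kwargs": {
  "deltas": [
    [1,[-0.2,-0.06,0],-0.01],
    [1,[-0.4,-0.12,0],-0.02],
    [1,[-0.6,-0.18,0],-0.03],
    [1,[-0.8,-0.25,0],-0.04],
    [1,[-0.996,-0.314,0],-0.053],
    [1,[-0.996,-0.314,0],-0.053],
    [1,[-0.996,-0.314,0],-0.053],
    [1,[-0.996,-0.314,0],-0.053]
  ]
}}

```text
t: 13.65
eef_pos: [0.4476, 0.0197, 0.1002]
tool_rot: [0.0, 0.995, -0.099, 0.0]
contact_force: [0.8, 0.3, -2.0]
gripper_width: 0.149
grasp_force: 62.0
```

```bash
python3 - <<'E'
from h import *
st();goto(*lane(1,-.130,.001),.1,-.198)
E
```

```text
t 13.65 p [0.4476 0.0197 0.1002] R [[0.98, -0.198, 0.001], [-0.198, -0.98, -0.0], [0.001, 0.0, -1.0]] F [ 0.8  0.3 -2. ] w 0.149 g 62.0
shift [-0.116 -0.712  0.001] turn -0.0002
```

Emit:
{"fn": "apply_moves", "kwargs": {
  "deltas": [
    [1,[-0.06,-0.2,0],0],
    [1,[-0.116,-0.4,0],0],
    [1,[-0.116,-0.6,0],0],
    [1,[-0.116,-0.712,0],0],
    [1,[-0.116,-0.712,0],0],
    [1,[-0.116,-0.712,0.1],0],
    [1,[-0.116,-0.712,0.19],0],
    [1,[-0.116,-0.712,0.232],0],
    [1,[-0.116,-0.712,0.232],0],
    [1,[-0.116,-0.712,0.232],0]
  ]
}}

```text
t: 14.65
eef_pos: [0.4528, 0.1637, 0.0537]
tool_rot: [0.0, 0.995, -0.1, 0.0]
contact_force: [0.3, -0.3, -1.1]
gripper_width: 0.148
grasp_force: 62.3
```

```bash
python3 - <<'E'
from h import *
st();shot("wrist","w8.png");goto(*lane(1,-.012,.001),.053,-.198)
E
```

```text
t 14.65 p [0.4528 0.1637 0.0537] R [[0.98, -0.198, 0.0], [-0.198, -0.98, -0.0], [0.0, 0.0, -1.0]] F [ 0.3 -0.3 -1.1] w 0.148 g 62.3
shift [ 0.593 -0.001  0.004] turn -0.0002
```

View pics/w8.png

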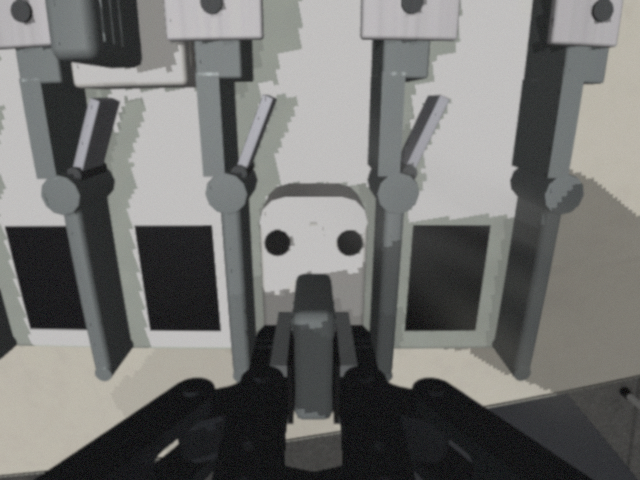

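It is centred in lane 1 (u=313 against lips mid about 311). Slide home with a gentle press.

Emit:
{"fn": "apply_moves", "kwargs": {
  "deltas": [
    [1,[0.07,0,0],0],
    [1,[0.14,0,0],0],
    [1,[0.21,0,0],0],
    [1,[0.28,0,0],0],
    [1,[0.35,0,0],0],
    [1,[0.42,0,0],0],
    [1,[0.48,0,0],0],
    [1,[0.54,0,0],0],
    [1,[0.58,0,0],0],
    [1,[0.6,0,0],0],
    [1,[0.61,0,0],0],
    [1,[0.62,0,0],0]
  ]
}}

```text
t: 15.9
eef_pos: [0.5715, 0.1414, 0.0533]
tool_rot: [0.0, 0.995, -0.098, -0.002]
contact_force: [-7.9, 2.2, -0.1]
gripper_width: 0.152
grasp_force: 62.5
```

```bash
python3 - <<'E'
from h import *
st();goto(*lane(1,-.012,.001),.053,-.198)
E
```

```text
t 15.9 p [0.5715 0.1414 0.0533] R [[0.981, -0.195, -0.004], [-0.195, -0.981, 0.0], [-0.004, 0.0, -1.0]] F [-7.9  2.2 -0.1] w 0.152 g 62.5
shift [-0.012  0.007  0.001] turn 0.0003
```

Emit:
{"fn": "apply_moves", "kwargs": {
  "deltas": [
    [0.4,[-0.015,0,0],0],
    [0.4,[-0.015,0,0],0],
    [0.4,[-0.015,0,0],0],
    [0.4,[-0.015,0,-0.15],0],
    [0.4,[-0.015,0,-0.3],0],
    [0.4,[-0.25,0,-0.4],0],
    [0.4,[-0.5,0,-0.5],0],
    [0.4,[-0.5,0,-0.5],0]
  ]
}}

```text
t: 16.7
eef_pos: [0.472, 0.1618, 0.1558]
tool_rot: [-0.0, 0.995, -0.097, 0.001]
contact_force: [0.6, 0.4, -0.0]
gripper_width: 0.597
grasp_force: 0.0
```

```bash
python3 - <<'E'
from h import *
st();p=shot("wrist","w9.png"); q=shot("top")
X,i=fitcart(q,(.581,-.273,.35));print(X.round(4),round(i,3))
print([(np.round(d["point"],3).tolist(),round(d["confidence"],2)) for d in bot.look_for(q,"cart_a")])
# check that rear edges in lanes 1,2 look alike: predicted rear edge pixels if home
for k in(1,2): print(k,[w2pix(p,[*lane(k,x),.04]).round(1) for x in(-.04,-.036)])
cv2.imwrite("pics/w9c.png",cv2.cvtColor(p["color"],cv2.COLOR_RGB2BGR)[0:320])
goto(.45,-.03,.2,.35)
E
```

```text
t 16.7 p [0.472  0.1618 0.1558] R [[0.981, -0.192, 0.001], [-0.192, -0.981, 0.001], [0.001, -0.001, -1.0]] F [ 0.6  0.4 -0. ] w 0.597 g 0.0
[ 0.582  -0.2744  0.3683] 0.93
[([0.583, 0.134, 0.039], 0.73), ([0.576, -0.268, 0.029], 0.59)]
1 [array([316.7, 124.6]), array([316.7, 117.7])]
2 [array([209.9, 124.6]), array([209.5, 117.7])]
shift [ 0.057  0.957 -0.229] turn -0.0871
```

View pics/w9c.png

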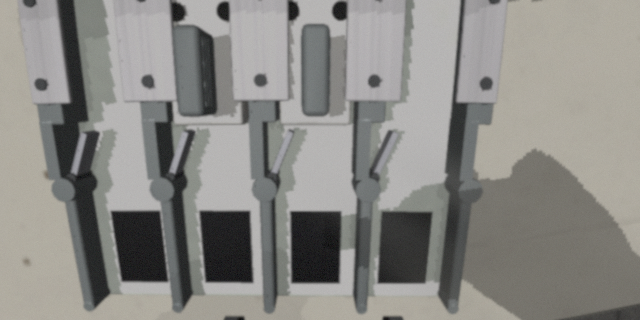

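Lanes 1 and 2 both show rear edges at v≈122 and catches sprung back, like the empty lanes. Now the last cartridge.

Emit:
{"fn": "apply_moves", "kwargs": {
  "deltas": [
    [0.4,[0,0.25,-0.2],-0.02],
    [0.4,[0.03,0.5,-0.22],-0.04],
    [0.4,[0.05,0.75,-0.22],-0.06],
    [0.4,[0.057,0.957,-0.22],-0.08],
    [0.4,[0.057,0.957,-0.22],-0.087],
    [0.4,[0.057,0.957,-0.22],-0.087],
    [0.4,[0.057,0.957,-0.22],-0.087]
  ]
}}

```text
t: 17.55
eef_pos: [0.4501, -0.0305, 0.1974]
tool_rot: [-0.0, 0.985, 0.172, 0.0]
contact_force: [0.7, 1.0, 0.6]
gripper_width: 0.597
grasp_force: 0.0
```

```bash
python3 - <<'E'
from h import *
st();goto(.5708,-.2787,.15,.362)
E
```

```text
t 17.55 p [ 0.4501 -0.0305  0.1974] R [[0.941, 0.339, 0.0], [0.339, -0.941, 0.0], [0.0, -0.0, -1.0]] F [0.7 1.  0.6] w 0.597 g 0.0
shift [0.147 1.372 0.237] turn -0.0026
```

Emit:
{"fn": "apply_moves", "kwargs": {
  "deltas": [
    [0.4,[0.03,0.25,0],0],
    [0.4,[0.06,0.5,0],0],
    [0.4,[0.09,0.75,0],0],
    [0.4,[0.1,0.92,0],0],
    [0.4,[0.1,0.92,0],0]
  ]
}}

```text
t: 18.05
eef_pos: [0.5331, -0.2005, 0.197]
tool_rot: [0.001, 0.985, 0.171, 0.0]
contact_force: [0.5, 0.7, -0.1]
gripper_width: 0.6
grasp_force: 0.0
```

Emit:
{"fn": "apply_moves", "kwargs": {
  "deltas": [
    [0.4,[0.03,0.25,0],-0.002],
    [0.4,[0.047,0.452,0.1],-0.002],
    [0.4,[0.047,0.452,0.237],-0.002],
    [0.4,[0.047,0.452,0.237],-0.002],
    [0.4,[0.047,0.452,0.237],-0.002],
    [0.4,[0.047,0.452,0.237],-0.002]
  ]
}}

```text
t: 18.65
eef_pos: [0.572, -0.2759, 0.1517]
tool_rot: [0.0, 0.983, 0.181, 0.001]
contact_force: [0.5, -0.7, 1.1]
gripper_width: 0.603
grasp_force: 0.0
```

```bash
python3 - <<'E'
from h import *
st();p=shot("wrist","w10.png")
X,i=fitcart(p,(.582,-.274,.367));print(X.round(4),i)
goto(X[0]-.012*np.cos(X[2]),X[1]-.012*np.sin(X[2]),.04,X[2])
E
```

```text
t 18.65 p [ 0.572  -0.2759  0.1517] R [[0.934, 0.356, 0.002], [0.356, -0.934, 0.0], [0.002, 0.001, -1.0]] F [ 0.5 -0.7  1.1] w 0.603 g 0.0
[ 0.5811 -0.2732  0.342 ] 0.9655640582572205
shift [-0.013 -0.     0.56 ] turn 0.0035
```

Emit:
{"fn": "apply_moves", "kwargs": {
  "deltas": [
    [0.4,[-0.01,0,0.2],0.003],
    [0.4,[-0.01,0,0.4],0.003],
    [0.4,[-0.01,0,0.56],0.003],
    [0.4,[-0.01,0,0.56],0.003],
    [1,[-0.01,0,0.56],0.003],
    [1,[-0.01,0,0.56],0.003],
    [1,[-0.01,0,0.56],0.003],
    [1,[-0.01,0,0.56],0.003],
    [1,[-0.01,0,0.56],0.003],
    [1,[-0.01,0,0.4],0.003],
    [1,[-0.01,0,0.25],0.003],
    [1,[-0.01,0,0.25],0.003]
  ]
}}

```text
t: 19.9
eef_pos: [0.5718, -0.2798, 0.1054]
tool_rot: [0.002, 0.985, 0.17, 0.004]
contact_force: [1.1, -0.7, -1.6]
gripper_width: 0.149
grasp_force: 62.6
```

```bash
python3 - <<'E'
from h import *
st();goto(.46,-.11,.105,.08)
E
```

```text
t 19.9 p [ 0.5718 -0.2798  0.1054] R [[0.942, 0.336, 0.008], [0.336, -0.942, -0.003], [0.006, 0.006, -1.0]] F [ 1.1 -0.7 -1.6] w 0.149 g 62.6
shift [-0.242 -0.987 -0.005] turn 0.0418
```

Emit:
{"fn": "apply_moves", "kwargs": {
  "deltas": [
    [1,[-0.06,-0.25,0],0.01],
    [1,[-0.12,-0.5,0],0.02],
    [1,[-0.18,-0.75,0],0.03],
    [1,[-0.242,-0.987,0],0.042],
    [1,[-0.242,-0.987,0],0.042],
    [1,[-0.242,-0.987,0],0.042]
  ]
}}

```text
t: 20.5
eef_pos: [0.4563, -0.1077, 0.1005]
tool_rot: [0.0, 0.999, 0.041, -0.0]
contact_force: [0.4, -0.5, -1.5]
gripper_width: 0.148
grasp_force: 62.5
```

```bash
python3 - <<'E'
from h import *
st();goto(*lane(0,-.132,.001),.1,-.198)
E
```

```text
t 20.5 p [ 0.4563 -0.1077  0.1005] R [[0.997, 0.082, -0.0], [0.082, -0.997, -0.0], [-0.0, 0.0, -1.0]] F [ 0.4 -0.5 -1.5] w 0.148 g 62.5
shift [-0.002 -1.049  0.002] turn 0.0446
```

Emit:
{"fn": "apply_moves", "kwargs": {
  "deltas": [
    [1,[0,-0.25,0],0.01],
    [1,[0,-0.5,0],0.02],
    [1,[0,-0.75,0],0.03],
    [1,[0,-1,0],0.0446],
    [1,[0,-1,0],0.0446],
    [1,[0,-1,0],0.0446],
    [1,[0,-1,0],0.0446]
  ]
}}

```text
t: 21.2
eef_pos: [0.442, 0.0889, 0.1002]
tool_rot: [0.0, 0.995, -0.101, 0.0]
contact_force: [0.1, -0.4, -1.2]
gripper_width: 0.148
grasp_force: 62.5
```

```bash
python3 - <<'E'
from h import *
st();goto(*lane(0,-.130,.001),.053,-.198)
E
```

```text
t 21.2 p [0.442  0.0889 0.1002] R [[0.979, -0.202, 0.0], [-0.202, -0.979, -0.001], [0.0, 0.001, -1.0]] F [ 0.1 -0.4 -1.2] w 0.148 g 62.5
shift [-0.019 -0.058  0.236] turn -0.0008
```

Emit:
{"fn": "apply_moves", "kwargs": {
  "deltas": [
    [1,[-0.019,-0.058,0],-0.001],
    [1,[-0.019,-0.058,0],-0.001],
    [1,[-0.019,-0.058,0.1],-0.001],
    [1,[-0.019,-0.058,0.19],-0.001],
    [1,[-0.019,-0.058,0.234],-0.001],
    [1,[-0.019,-0.058,0.234],-0.001],
    [1,[-0.019,-0.058,0.234],-0.001]
  ]
}}

```text
t: 21.9
eef_pos: [0.4399, 0.1025, 0.0536]
tool_rot: [0.0, 0.995, -0.098, 0.0]
contact_force: [-0.5, 0.3, -0.5]
gripper_width: 0.146
grasp_force: 63.2
```

```bash
python3 - <<'E'
from h import *
st();p=shot("wrist");goto(*lane(0,-.0095,.001),.053,-.198)
# same-view comparison with lane 1 placement picture
a=cv2.imread("pics/w8.png",0)[150:330,200:430];b=cv2.cvtColor(p["color"],cv2.COLOR_RGB2GRAY)
for r,n in(((slice(165,330),slice(205,250)),"railL"),((slice(165,330),slice(372,425)),"railR"),((slice(195,300),slice(265,365)),"cart")):
  t=cv2.imread("pics/w8.png",0)[r];m=cv2.matchTemplate(b,t,cv2.TM_CCOEFF_NORMED);_,v,_,l=cv2.minMaxLoc(m);print(n,v,l[0]-r[1].start,l[1]-r[0].start)
E
```

```text
t 21.9 p [0.4399 0.1025 0.0536] R [[0.981, -0.194, 0.0], [-0.194, -0.981, -0.0], [0.0, 0.0, -1.0]] F [-0.5  0.3 -0.5] w 0.146 g 63.2
shift [0.606 0.009 0.004] turn 0.0004
railL 0.9872785806655884 3 -2
railR 0.6534708738327026 -265 -3
cart 0.9873218536376953 0 -4
```

Emit:
{"fn": "apply_moves", "kwargs": {
  "deltas": [
    [1,[0.07,0.007,0],0],
    [1,[0.14,0.007,0],0],
    [1,[0.21,0.007,0],0],
    [1,[0.28,0.007,0],0],
    [1,[0.35,0.007,0],0],
    [1,[0.42,0.007,0],0],
    [1,[0.48,0.007,0],0],
    [1,[0.54,0.007,0],0],
    [1,[0.58,0.007,0],0],
    [1,[0.6,0.007,0],0],
    [1,[0.61,0.007,0],0],
    [1,[0.62,0.007,0],0]
  ]
}}

```text
t: 23.15
eef_pos: [0.557, 0.0784, 0.0525]
tool_rot: [0.0, 0.995, -0.097, -0.004]
contact_force: [-14.2, 1.8, 8.0]
gripper_width: 0.148
grasp_force: 64.5
```

```bash
python3 - <<'E'
from h import *
st();goto(*lane(0,-.0095,.001),.053,-.198)
E
```

```text
t 23.15 p [0.557  0.0784 0.0525] R [[0.981, -0.193, -0.008], [-0.193, -0.981, 0.0], [-0.008, 0.002, -1.0]] F [-14.2   1.8   8. ] w 0.148 g 64.5
shift [ 0.009  0.004 -0.002] turn 0.0007
```

Emit:
{"fn": "apply_moves", "kwargs": {
  "deltas": [
    [0.4,[-0.02,0,0],0],
    [0.4,[-0.02,0,0],0],
    [0.4,[-0.02,0,0],0],
    [0.4,[-0.02,0,-0.15],0],
    [0.4,[-0.02,0,-0.3],0],
    [0.4,[-0.25,0,-0.4],0],
    [0.4,[-0.5,0,-0.5],0],
    [0.4,[-0.5,0,-0.5],0],
    [0.4,[-0.5,0,-0.5],0]
  ]
}}

```text
t: 24.05
eef_pos: [0.4631, 0.0971, 0.1547]
tool_rot: [-0.0, 0.995, -0.097, 0.001]
contact_force: [-0.1, -0.4, -0.6]
gripper_width: 0.601
grasp_force: 0.0
```

```bash
python3 - <<'E'
from h import *
st();p=shot("wrist","w11.png")
b=cv2.cvtColor(p["color"],cv2.COLOR_RGB2GRAY);g=cv2.imread("pics/w9.png",0)
for r,n in(((slice(20,120),slice(295,340)),"fin"),((slice(105,130),slice(290,345)),"rear"),((slice(125,185),slice(260,300)),"catch"),((slice(0,110),slice(235,285)),"lip"),((slice(205,290),slice(285,345)),"pad")):
  t=g[r];lo=max(0,r[0].start-15),max(0,r[1].start-40);m=cv2.matchTemplate(b[lo[0]:r[0].stop+15,lo[1]:r[1].stop+40],t,cv2.TM_CCOEFF_NORMED);_,v,_,l=cv2.minMaxLoc(m);print(n,round(v,3),l[0]+lo[1]-r[1].start,l[1]+lo[0]-r[0].start)
q=shot("scene")
for t in("cover","cover_tab","lock_bar","cover_hinge","cart_a"):
  for P,s in((q,"scene"),):
    print(s,t,[(np.round(d["point"],3).tolist(),round(d["confidence"],2)) for d in bot.look_for(P,t)])
q=shot("top","top1.png")
for t in("cover_tab","lock_bar","cart_a"):print(t,[(np.round(d["point"],3).tolist(),round(d["confidence"],2)) for d in bot.look_for(q,t)])
# cover tab ends in first top picture (crop coords)
for a in((232,50),(232,70),(358,75),(360,95)):print(a,pix2w(q,(190+a[0]/3.8,150+a[1]/3.8),.22).round(4))
print(lane(1.5,.048))
E
```

```text
t 24.05 p [0.4631 0.0971 0.1547] R [[0.981, -0.193, 0.003], [-0.193, -0.981, 0.0], [0.003, -0.001, -1.0]] F [-0.1 -0.4 -0.6] w 0.601 g 0.0
fin 0.99 -1 8
rear 0.969 -1 8
catch 0.985 -2 7
lip 0.98 -2 8
pad 0.987 -2 6
scene cover [([0.651, 0.165, 0.152], 0.75)]
scene cover_tab [([0.649, 0.169, 0.151], 0.58)]
scene lock_bar []
scene cover_hinge [([0.616, 0.191, 0.05], 0.83), ([0.534, 0.082, 0.043], 0.15)]
scene cart_a [([0.534, 0.084, 0.044], 0.97), ([0.547, 0.146, 0.04], 0.96), ([0.559, 0.208, 0.039], 0.79), ([0.616, 0.192, 0.048], 0.64)]
cover_tab [([0.648, 0.158, 0.203], 0.86), ([0.583, 0.199, 0.035], 0.2)]
lock_bar [([0.553, 0.298, 0.037], 0.73), ([0.681, 0.148, 0.156], 0.61)]
cart_a [([0.586, 0.2, 0.038], 0.87), ([0.58, 0.138, 0.036], 0.55), ([0.65, 0.159, 0.206], 0.53)]
(232, 50) [0.6668 0.1885 0.22  ]
(232, 70) [0.6558 0.1881 0.22  ]
(358, 75) [0.6546 0.1209 0.22  ]
(360, 95) [0.6437 0.1196 0.22  ]
[0.63376217 0.15915798]
```

Lane 0's fin and rear edge shift exactly with the lips and catch compared with lane 1's released view, so it is home and the catch has sprung back. Only three cartridges exist. Now the cover.

```bash
python3 - <<'E'
from h import *
q=shot("top")
L=lambda P:np.array([(P[:2]-LM)@LU,(P[:2]-LM)@LV]).round(4)
for a,z in(((300,178),.084),((300,190),.078),((296,62),.224),((296,85),.22),((236,62),.224),((356,85),.224),((45,60),.2),((545,165),.2)):print(a,z,L(pix2w(q,(190+a[0]/3.8,150+a[1]/3.8),z)))
goto(*lane(1.5,-.03,0),.27,-.198)
E
```

```text
(300, 178) 0.084 [ 0.0395 -0.0019]
(300, 190) 0.078 [ 0.0335 -0.0029]
(296, 62) 0.224 [ 0.0747 -0.    ]
(296, 85) 0.22 [ 0.0634 -0.0024]
(236, 62) 0.224 [0.0677 0.0311]
(356, 85) 0.224 [ 0.0694 -0.0339]
(45, 60) 0.2 [0.0519 0.1366]
(545, 165) 0.2 [ 0.0543 -0.1414]
shift [ 0.386 -0.473 -0.584] turn 0.0004
```

Emit:
{"fn": "apply_moves", "kwargs": {
  "deltas": [
    [1,[0,0,-0.25],0],
    [1,[0,0,-0.5],0],
    [1,[0,-0.2,-0.584],0],
    [1,[0,-0.4,-0.584],0],
    [1,[0.2,-0.473,-0.584],0],
    [1,[0.386,-0.473,-0.584],0],
    [1,[0.386,-0.473,-0.584],0],
    [1,[0.386,-0.473,-0.584],0]
  ]
}}

```text
t: 25.45
eef_pos: [0.5572, 0.1741, 0.2696]
tool_rot: [0.0, 0.995, -0.098, -0.001]
contact_force: [-0.3, 0.0, 0.2]
gripper_width: 0.0
grasp_force: 0.0
```

```bash
python3 - <<'E'
from h import *
st();goto(*lane(1.5,.13,0),.27,-.198)
E
```

```text
t 25.45 p [0.5572 0.1741 0.2696] R [[0.981, -0.195, -0.001], [-0.195, -0.981, -0.0], [-0.001, 0.001, -1.0]] F [-0.3  0.   0.2] w 0.0 g 0.0
shift [ 0.8   -0.001 -0.003] turn 0.0003
```

Emit:
{"fn": "apply_moves", "kwargs": {
  "deltas": [
    [1,[0.2,0,0],0],
    [1,[0.4,0,0],0],
    [1,[0.6,0,0],0],
    [1,[0.8,0,0],0],
    [1,[0.8,0,0],0],
    [1,[0.8,0,0],0],
    [1,[0.8,0,0.15],0],
    [1,[0.8,0,0.3],0],
    [1,[0.8,0,0.4],0],
    [1,[0.8,0,0.4],0],
    [1,[0.8,0,0.4],0]
  ]
}}

```text
t: 26.55
eef_pos: [0.7132, 0.1444, 0.1914]
tool_rot: [-0.0, 0.995, -0.097, 0.0]
contact_force: [-0.0, 0.9, 0.5]
gripper_width: 0.002
grasp_force: 0.0
```

```bash
python3 - <<'E'
from h import *
st();o=bot.get_obs();x0=(o["eef_pos"][:2]-LM)@LU;z0=o["eef_pos"][2];print(x0,(o["eef_pos"][:2]-LM)@LV,o["q"])
h,r=.048,.118
for th in np.arange(1.7,-.01,-.1): print(round(th,2),round((h-r*np.cos(th)+.004*np.sin(th)+.011-x0)/.2,3),round(-(.084+r*np.sin(th)+.006*np.cos(th)-z0)/.2,3))
E
```

```text
t 26.55 p [0.7132 0.1444 0.1914] R [[0.981, -0.193, 0.0], [-0.193, -0.981, 0.001], [-0.0, -0.001, -1.0]] F [-0.   0.9  0.5] w 0.002 g 0.0
0.12876206293934053 0.00117086509433039 [-0.17801636  0.60410366 -0.16616553  1.4396677   0.10472445  1.10623202
 -2.12685568]
1.7 -0.253 -0.044
1.6 -0.312 -0.052
1.5 -0.371 -0.053
1.4 -0.429 -0.049
1.3 -0.487 -0.039
1.2 -0.544 -0.024
1.1 -0.599 -0.002
1.0 -0.651 0.025
0.9 -0.7 0.056
0.8 -0.746 0.093
0.7 -0.787 0.134
0.6 -0.824 0.179
0.5 -0.857 0.228
0.4 -0.884 0.28
0.3 -0.907 0.334
0.2 -0.923 0.391
0.1 -0.934 0.448
-0.0 -0.939 0.507
```

Emit:
{"fn": "apply_moves", "kwargs": {
  "deltas": [
    [1,[-0.12,0,0],0],
    [1,[-0.25,0,-0.01],0],
    [1,[-0.31,0,-0.02],0],
    [1,[-0.37,0,-0.03],0],
    [1,[-0.43,0,-0.04],0],
    [1,[-0.49,0,-0.036],0],
    [1,[-0.544,0,-0.024],0],
    [1,[-0.6,0,0],0],
    [1,[-0.65,0,0.025],0],
    [1,[-0.7,0,0.056],0],
    [1,[-0.746,0,0.093],0],
    [1,[-0.746,0,0.093],0]
  ]
}}

```text
t: 27.75
eef_pos: [0.5653, 0.1726, 0.1701]
tool_rot: [0.001, 0.995, -0.097, -0.002]
contact_force: [-0.9, 0.0, 0.1]
gripper_width: 0.0
grasp_force: 0.0
```

```bash
python3 - <<'E'
from h import *
st();q=shot("scene")
for t in("cover","cover_tab","lock_bar"):print(t,[(np.round(d["point"],3).tolist(),round(d["confidence"],2)) for d in bot.look_for(q,t)])
E
```

```text
t 27.75 p [0.5653 0.1726 0.1701] R [[0.981, -0.193, -0.004], [-0.193, -0.981, -0.001], [-0.003, 0.002, -1.0]] F [-0.9  0.   0.1] w 0.0 g 0.0
cover [([0.555, 0.177, 0.153], 0.95)]
cover_tab [([0.555, 0.178, 0.154], 0.58), ([0.537, 0.084, 0.036], 0.58)]
lock_bar [([0.473, 0.466, 0.024], 0.32), ([0.536, 0.084, 0.036], 0.22)]
```

The cover is following. Continue down to shut with a light press.

Emit:
{"fn": "apply_moves", "kwargs": {
  "deltas": [
    [1,[-0.04,0,0.041],0],
    [1,[-0.078,0,0.086],0],
    [1,[-0.111,0,0.135],0],
    [1,[-0.138,0,0.187],0],
    [1,[-0.161,0,0.241],0],
    [1,[-0.177,0,0.298],0],
    [1,[-0.188,0,0.355],0],
    [1,[-0.193,0,0.4],0],
    [1,[-0.193,0,0.42],0],
    [1,[-0.193,0,0.43],0],
    [1,[-0.193,0,0.43],0]
  ]
}}

```text
t: 29.05
eef_pos: [0.5294, 0.18, 0.0896]
tool_rot: [0.001, 0.995, -0.098, -0.0]
contact_force: [-16.2, -6.8, 43.0]
gripper_width: 0.001
grasp_force: 21.8
```

```bash
python3 - <<'E'
from h import *
st()
E
```

```text
t 29.05 p [0.5294 0.18   0.0896] R [[0.981, -0.194, -0.001], [-0.194, -0.981, -0.001], [-0.0, 0.001, -1.0]] F [-16.2  -6.8  43. ] w 0.001 g 21.8
```

The cover is flat (fingertips at z=0.0896 against an expected 0.09). Rise and look at the lock bar.

Emit:
{"fn": "apply_moves", "kwargs": {
  "deltas": [
    [1,[0,0,-0.1],0],
    [1,[-0.05,0,-0.3],0],
    [0.4,[-0.1,0,-0.5],0],
    [0.4,[-0.15,0,-0.6],0],
    [0.4,[-0.15,0,-0.6],0],
    [0.4,[-0.15,0,-0.6],0]
  ]
}}

```text
t: 29.65
eef_pos: [0.5005, 0.1856, 0.2055]
tool_rot: [-0.0, 0.995, -0.097, 0.0]
contact_force: [0.2, -0.3, -0.4]
gripper_width: 0.601
grasp_force: 0.0
```

```bash
python3 - <<'E'
from h import *
st();p=shot("wrist","w12.png");print([(np.round(d["point"],3).tolist(),round(d["confidence"],2),w2pix(p,d["point"]).round()) for d in bot.look_for(p,"lock_bar")])
i=cv2.cvtColor(p["color"],cv2.COLOR_RGB2BGR)
for yaw,c in((.402,(0,0,255)),(.25,(0,255,0))):
  for s in(-.026,.026):
    for w in (-.007,.007):
      X=lane(1.5,-.007)+s*np.array([np.cos(yaw),np.sin(yaw)])+w*np.array([-np.sin(yaw),np.cos(yaw)])
      a=w2pix(p,[*X,.126]).astype(int);cv2.circle(i,(int(a[0]),int(a[1])),3,c,1)
cv2.imwrite("pics/w12a.png",i)
E
```

```text
t 29.65 p [0.5005 0.1856 0.2055] R [[0.981, -0.194, 0.001], [-0.194, -0.981, 0.0], [0.001, -0.0, -1.0]] F [ 0.2 -0.3 -0.4] w 0.601 g 0.0
[([0.592, 0.167, 0.123], 0.97, array([312.,  84.]))]
```

View pics/w12a.png

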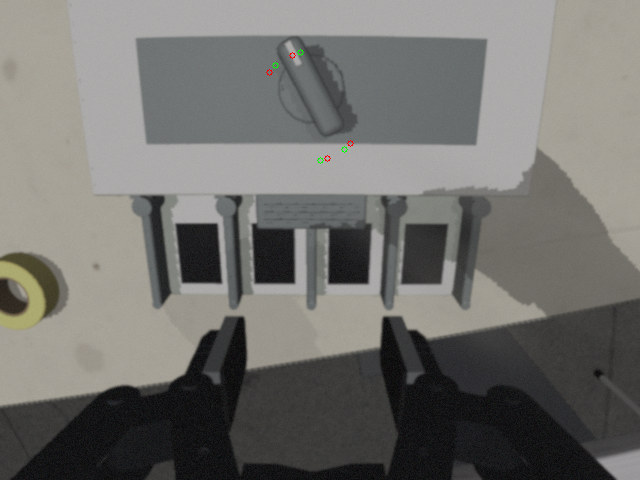

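The shut cover shows the lock bar from (289,40) to (333,132), with its centre near (311,87).

```bash
python3 - <<'E'
from h import *
p=shot("wrist")
a,b,c=[pix2w(p,q,.126)[:2] for q in((289,40),(333,132),(311,87))]
yaw=np.arctan2(*(a-b)[::-1]);print(a,b,c,"len",np.linalg.norm(a-b),"yaw",yaw,"mid",(a+b)/2)
g=cv2.cvtColor(p["color"],cv2.COLOR_RGB2BGR)
L=((c-LM)@LU,(c-LM)@LV);print(L)
goto(*c,.2055,yaw)
E
```

```text
[0.61275727 0.17351614] [0.56556933 0.16053953] [0.58928644 0.16732277] len 0.048939697371693125 yaw 0.2683647290813446 mid [0.5891633  0.16702784]
(np.float64(0.0027871526106525908), np.float64(-0.0007434957773446906))
shift [ 0.455  0.001 -0.007] turn -0.0738
```

The final joint-7 angle would be close to its limit, so I'll use the half-turned grasp: turn by -0.574 in all, at height.

Emit:
{"fn": "apply_moves", "kwargs": {
  "deltas": [
    [0.4,[0.05,0,-0.1],-0.023],
    [0.4,[0.1,0,-0.1],-0.046],
    [0.4,[0.15,0,-0.1],-0.069],
    [0.4,[0.2,0,-0.1],-0.092],
    [0.4,[0.25,0,-0.1],-0.115],
    [0.4,[0.3,0,-0.1],-0.138],
    [0.4,[0.35,0,-0.1],-0.161],
    [0.4,[0.4,0,-0.1],-0.184],
    [0.4,[0.455,0,-0.1],-0.207],
    [0.4,[0.455,0,-0.1],-0.23],
    [0.4,[0.455,0,-0.1],-0.253],
    [0.4,[0.455,0,-0.1],-0.276]
  ]
}}

```text
t: 31.0
eef_pos: [0.5895, 0.1676, 0.2239]
tool_rot: [-0.001, 0.716, 0.698, -0.001]
contact_force: [-0.4, -0.7, -0.1]
gripper_width: 0.599
grasp_force: 0.0
```

Emit:
{"fn": "apply_moves", "kwargs": {
  "deltas": [
    [0.4,[0,0,0],-0.023],
    [0.4,[0,0,0],-0.046],
    [0.4,[0,0,0],-0.069],
    [0.4,[0,0,0],-0.092],
    [0.4,[0,0,0],-0.115],
    [0.4,[0,0,0],-0.138],
    [0.4,[0,0,0],-0.161],
    [0.4,[0,0,0],-0.184],
    [0.4,[0,0,0],-0.207],
    [0.4,[0,0,0],-0.23],
    [0.4,[0,0,0],-0.253],
    [0.4,[0,0,0],-0.276]
  ]
}}

```text
t: 32.2
eef_pos: [0.5894, 0.1676, 0.2241]
tool_rot: [-0.001, -0.069, 0.998, 0.0]
contact_force: [0.3, 0.4, 0.0]
gripper_width: 0.601
grasp_force: 0.0
```

```bash
python3 - <<'E'
from h import *
st();print(bot.get_obs()["q"].__repr__());goto(.5893,.1672,.15,.268+np.pi)
E
```

```text
t 32.2 p [0.5894 0.1676 0.2241] R [[-0.991, -0.137, -0.002], [-0.137, 0.991, 0.0], [0.002, 0.0, -1.0]] F [0.3 0.4 0. ] w 0.601 g 0.0
array([ 0.2587803 ,  0.52858334, -0.88427943,  1.67217171,  0.43904074,
        1.15507579,  0.96691797])
shift [ 0.    -0.002  0.371] turn -0.0208
```

Emit:
{"fn": "apply_moves", "kwargs": {
  "deltas": [
    [0.4,[0,0,0.15],-0.021],
    [0.4,[0,0,0.3],-0.021],
    [0.4,[0,0,0.45],-0.021],
    [0.4,[0,0,0.55],-0.021],
    [0.4,[0,0,0.6],-0.021],
    [0.4,[0,0,0.605],-0.021],
    [1,[0,0,0.605],-0.021],
    [1,[0,0,0.605],-0.021],
    [1,[0,0,0.605],-0.021],
    [1,[0,0,0.605],-0.021],
    [1,[0,0,0.605],-0.021]
  ],
  "squeeze": 60
}}

```text
t: 33.3
eef_pos: [0.5904, 0.1689, 0.1061]
tool_rot: [0.001, -0.132, 0.991, 0.0]
contact_force: [-1.2, 1.1, 6.9]
gripper_width: 0.148
grasp_force: 61.3
```

```bash
python3 - <<'E'
from h import *
st();o=bot.get_obs();print(o["torque"],o["q"])
E
```

```text
t 33.3 p [0.5904 0.1689 0.1061] R [[-0.965, -0.261, 0.002], [-0.261, 0.965, 0.001], [-0.003, 0.0, -1.0]] F [-1.2  1.1  6.9] w 0.148 g 61.3
[ 0.22257666  0.10125693 -0.03041506] [ 0.21374776  0.66338955 -0.82990823  1.77125935  0.58400289  0.96897685
  0.9807059 ]
```

Bar gripped. Turn clockwise.

Emit:
{"fn": "apply_moves", "kwargs": {
  "deltas": [
    [1,[0,0,0],0.018],
    [1,[0,0,0],0.036],
    [1,[0,0,0],0.054],
    [1,[0,0,0],0.072],
    [1,[0,0,0],0.09],
    [1,[0,0,0],0.108],
    [1,[0,0,0],0.126],
    [1,[0,0,0],0.144],
    [1,[0,0,0],0.158],
    [1,[0,0,0],0.164],
    [1,[0,0,0],0.164]
  ]
}}

```text
t: 34.4
eef_pos: [0.5905, 0.1693, 0.1061]
tool_rot: [0.001, 0.374, 0.927, 0.001]
contact_force: [-0.2, 2.0, 6.1]
gripper_width: 0.152
grasp_force: 61.3
```

```bash
python3 - <<'E'
from h import *
st();o=bot.get_obs();M=rot(o).as_matrix();print(o["torque"],np.arctan2(-M[1,0],-M[0,0])+.198)
E
```

```text
t 34.4 p [0.5905 0.1693 0.1061] R [[-0.72, 0.694, 0.003], [0.694, 0.72, 0.001], [-0.001, 0.003, -1.0]] F [-0.2  2.   6.1] w 0.152 g 61.3
[ 0.35695784 -0.02179535 -0.01629398] -0.5688202607575144
```

Emit:
{"fn": "apply_moves", "kwargs": {
  "deltas": [
    [1,[0,0,0],0.006],
    [1,[0,0,0],0.012],
    [1,[0,0,0],0.016],
    [1,[0,0,0],0.016]
  ]
}}

```text
t: 34.8
eef_pos: [0.5905, 0.1694, 0.1061]
tool_rot: [0.001, 0.418, 0.908, 0.001]
contact_force: [-0.1, 1.1, 6.2]
gripper_width: 0.147
grasp_force: 68.0
```

```bash
python3 - <<'E'
from h import *
st();o=bot.get_obs();M=rot(o).as_matrix();print(o["torque"],np.arctan2(-M[1,0],-M[0,0])+.198)
E
```

```text
t 34.8 p [0.5905 0.1694 0.1061] R [[-0.65, 0.76, 0.003], [0.76, 0.65, 0.001], [-0.001, 0.003, -1.0]] F [-0.1  1.1  6.2] w 0.147 g 68.0
[ 0.26917706 -0.00667086  1.10910594] -0.6651682126739769
```

At the stop (1.1 N·m reaction). Open and leave.

Emit:
{"fn": "apply_moves", "kwargs": {
  "deltas": [
    [0.4,[0,0,0],0],
    [0.4,[0,0,0],0],
    [0.4,[0,0,0],0],
    [0.4,[0,0,0],0],
    [0.4,[0,0,-0.2],0],
    [0.4,[0,0,-0.4],0],
    [0.4,[0,0,-0.6],0],
    [0.4,[0,0,-0.8],0],
    [0.4,[0,0,-0.8],0],
    [0.4,[0,0,-0.8],0]
  ]
}}

```text
t: 35.8
eef_pos: [0.59, 0.168, 0.2655]
tool_rot: [0.001, 0.42, 0.907, 0.0]
contact_force: [-0.3, -0.4, -0.8]
gripper_width: 0.598
grasp_force: 0.0
```

```bash
python3 - <<'E'
from h import *
st();p=shot("wrist","w13.png");c=w2pix(p,[.5895,.168,.126]);print(c)
d=[(np.round(d["point"],3).tolist(),round(d["confidence"],2)) for d in bot.look_for(p,"lock_bar")];print(d)
# bar: darkness along candidate orientations (relative to lane), average brightness inside bar vs flanks
g=cv2.GaussianBlur(cv2.cvtColor(p["color"],cv2.COLOR_RGB2GRAY),(0,0),1).astype(float)
gm=cv2.magnitude(cv2.Sobel(g,5,1,0),cv2.Sobel(g,5,0,1));best=[]
for a in np.arange(-1,1,.05):
  for dx in np.arange(-.006,.007,.002):
   for dy in np.arange(-.006,.007,.002):
    y=a-.198;e=np.array([np.cos(y),np.sin(y)]);n=np.array([-e[1],e[0]])
    C=np.array([.5895,.168])+[dx,dy]
    s=[gm[tuple(w2pix(p,[*(C+t*e+w*n),.126]).round().astype(int)[::-1])] for w in(-.007,.007) for t in np.linspace(-.02,.02,9)]
    best.append((np.mean(s),round(a,2),dx,dy))
print(sorted(best)[-5:])
q=shot("scene");print([(np.round(d["point"],3).tolist(),round(d["confidence"],2)) for d in bot.look_for(q,"cover")])
print([(np.round(d["point"],3).tolist(),round(d["confidence"],2)) for d in bot.look_for(q,"cart_a")])
E
```

```text
t 35.8 p [0.59   0.168  0.2655] R [[-0.647, 0.763, 0.002], [0.763, 0.647, 0.0], [-0.001, 0.001, -1.0]] F [-0.3 -0.4 -0.8] w 0.598 g 0.0
[313.85761654 227.13113317]
[([0.588, 0.167, 0.122], 0.65)]Traceback (most recent call last):
  File "<stdin>", line 6, in <module>
cv2.error: OpenCV(4.12.0) /io/opencv/modules/imgproc/src/filter.simd.hpp:3096: error: (-213:The function/feature is not implemented) Unsupported combination of buffer format (=6), and destination format (=5) in function 'getLinearColumnFilter'
```

```bash
python3 - <<'E'
from h import *
p=shot("wrist")
g=cv2.GaussianBlur(cv2.cvtColor(p["color"],cv2.COLOR_RGB2GRAY),(0,0),1).astype(float)
gm=cv2.magnitude(cv2.Sobel(g,6,1,0),cv2.Sobel(g,6,0,1));best=[]
for a in np.arange(-1,1,.04):
  for dx in np.arange(-.006,.007,.003):
   for dy in np.arange(-.006,.007,.003):
    y=a-.198;e=np.array([np.cos(y),np.sin(y)]);n=np.array([-e[1],e[0]])
    C=np.array([.5895,.168])+[dx,dy]
    s=[gm[tuple(w2pix(p,[*(C+t*e+w*n),.126]).round().astype(int)[::-1])] for w in(-.007,.007) for t in np.linspace(-.02,.02,9)]
    best.append((round(np.mean(s),1),round(a,2),round(dx,3),round(dy,3)))
print(sorted(best)[-6:])
q=shot("scene");print([(np.round(d["point"],3).tolist(),round(d["confidence"],2)) for d in bot.look_for(q,"cover")])
print([(np.round(d["point"],3).tolist(),round(d["confidence"],2)) for d in bot.look_for(q,"cart_a")])
E
```

```text
[(np.float64(43.5), np.float64(-0.56), np.float64(0.006), np.float64(-0.003)), (np.float64(43.9), np.float64(-0.68), np.float64(0.006), np.float64(-0.003)), (np.float64(43.9), np.float64(-0.04), np.float64(0.003), np.float64(-0.003)), (np.float64(44.2), np.float64(0.28), np.float64(0.0), np.float64(-0.006)), (np.float64(46.9), np.float64(-0.64), np.float64(0.006), np.float64(-0.003)), (np.float64(47.1), np.float64(-0.6), np.float64(0.006), np.float64(-0.003))]
[([0.567, 0.184, 0.091], 0.67), ([0.577, 0.175, 0.113], 0.39)]
[([0.529, 0.082, 0.037], 0.69), ([0.544, 0.146, 0.033], 0.68), ([0.553, 0.21, 0.033], 0.47)]
```

```bash
python3 -c "
from station import bot
print(bot.hand_in())"
```

```text
the job is handed in; nothing more can be done
None
```

I loaded the three cartridges on the desk into lanes 0, 1 and 2 with their catches sprung back, closed the cover, turned the lock bar clockwise to its stop, and handed the job in at about 36 s; no verdict came back.

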